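# Anchor the spice-jar tray, prove its grip and right the jars

## Task

The spice-jar tray at this tableside station has slid and jars have tipped over: fix it down and tidy it for service. At the left end first and then at the right, push the red vacuum lever over to its locked side, and only with it locked prove that the foot holds: pull that handle straight up with about 16 N (green band showing, never the red) for two seconds, then let it settle back and release it. Also stand every tipped jar upright again in the dark lane among its neighbours, each base wholly within the dark strip, with all jars left standing there, and leave the saucepan and the trivet alone.

Things in the scene. Friction and masses are not known exactly. Their poses are not given: they have to be found in the camera images.
- tray: The jar tray, fixed to the table: a wooden board 260 mm (x) by 530 mm (y), its upper face 22 mm above the table, with a grey suction-foot unit at each y end (overall 680 mm along y). Origin: on the table under the tray's centre; tray x points away from the robot, tray y to the robot's left, z up. A black rubber inlaid strip (the lane), 110 mm wide in x and 510 mm long, runs along tray y through the centre, flush with the board; the jars stand in it.
- handle_left (a joint): Steel pull handle on the left suction foot. The handle slides up against a spring of 1 N per mm (its own weight, 0.8 N, comes on top), travel 0 to 0.030 m, and settles back when let go. On each post bands come out of the black collar as it rises: yellow for the first 12 mm, then green from 12 to 20 mm, then red beyond 20 mm. Value: rise in m, 0 at rest.
- handle_left_grip (a point): Centre of the left handle's straight level bar, 95 mm above the table at rest, at tray x +50, y +302 mm. Bar 124 mm long along tray x, 16 mm wide (y), 18 mm high, carried by two 14 mm posts 50 mm either side of the centre; below the bar 31 mm are clear down to the black collars.
- lever_left (a joint): Red vacuum lever of the left suction foot, a flat paddle 72 mm long, 24 mm wide (y), 14 mm thick, on a hinge along tray y at tray x -65, y +302 mm, 35 mm above the table. Value in rad: 0 leans 0.6 rad from upright towards the robot (free), it grows as the lever is pushed over away from the robot, stop at 1.2 (leaning 0.6 rad away: locked). Light friction (about 1.3 N at the tip); it stays where it is left.
- lever_left_tip (a point): Centre of the free end of the left lever, 72 mm from its hinge.
- handle_right (a joint): Steel pull handle on the right suction foot. The handle slides up against a spring of 1 N per mm (its own weight, 0.8 N, comes on top), travel 0 to 0.030 m, and settles back when let go. On each post bands come out of the black collar as it rises: yellow for the first 12 mm, then green from 12 to 20 mm, then red beyond 20 mm. Value: rise in m, 0 at rest.
- handle_right_grip (a point): Centre of the right handle's straight level bar, 95 mm above the table at rest, at tray x +50, y -302 mm. Bar 124 mm long along tray x, 16 mm wide (y), 18 mm high, carried by two 14 mm posts 50 mm either side of the centre; below the bar 31 mm are clear down to the black collars.
- lever_right (a joint): Red vacuum lever of the right suction foot, a flat paddle 72 mm long, 24 mm wide (y), 14 mm thick, on a hinge along tray y at tray x -65, y -302 mm, 35 mm above the table. Value in rad: 0 leans 0.6 rad from upright towards the robot (free), it grows as the lever is pushed over away from the robot, stop at 1.2 (leaning 0.6 rad away: locked). Light friction (about 1.3 N at the tip); it stays where it is left.
- lever_right_tip (a point): Centre of the free end of the right lever, 72 mm from its hinge.
- jar1_mid (a point): Centre (half-way up) of an amber square spice jar with black lid; it starts lying on the tray, lid pointing roughly away from the robot. Overall 105 mm tall: body 50 x 50 x 85 mm, round lid 44 mm across and 20 mm high; about 0.26 kg. Its z axis points from the base to the lid; the centre is 52.5 mm from either end; standing on the tray the centre is 74.5 mm above the table.
- jar2_mid (a point): Centre (half-way up) of a terracotta red-brown square spice jar with black lid; it starts lying on the tray, lid pointing roughly away from the robot (None if this jar is absent). Overall 105 mm tall: body 50 x 50 x 85 mm, round lid 44 mm across and 20 mm high; about 0.26 kg. Its z axis points from the base to the lid; the centre is 52.5 mm from either end; standing on the tray the centre is 74.5 mm above the table.
- jar3_mid (a point): Centre (half-way up) of a green square spice jar with black lid; it starts lying on the tray, lid pointing roughly away from the robot (None if this jar is absent). Overall 105 mm tall: body 50 x 50 x 85 mm, round lid 44 mm across and 20 mm high; about 0.26 kg. Its z axis points from the base to the lid; the centre is 52.5 mm from either end; standing on the tray the centre is 74.5 mm above the table.
- upright1_mid (a point): Centre (half-way up) of a white square spice jar with pale wooden lid; it starts standing in the lane. Overall 105 mm tall: body 50 x 50 x 85 mm, round lid 44 mm across and 20 mm high; about 0.26 kg. Its z axis points from the base to the lid; the centre is 52.5 mm from either end; standing on the tray the centre is 74.5 mm above the table.
- saucepan: Bystander: steel saucepan 130 mm across, 55 mm high, with a long handle, beyond the tray. Origin under its centre.
- trivet: Bystander: round wooden trivet 150 mm across, 32 mm high, beyond the tray. Origin under its centre.
Not all that is in view belongs to the job. Leave any turquoise look-alike of the part that bears jar1_mid alone. What is shaped like the part that bears jar2_mid but yellow is not meant.

How it is judged:
On the way, in this order (a step that is already met when the one before it is completed fails the run):
1. the left lever is locked (past 1.0 rad) (value of joint lever_left above 1 rad), for 0.2 s.
2. the left handle, its lever locked, is held up by 12 to 20 mm (12 to 20 N, green band) for 1 s (value of joint handle_left between 0.012 and 0.02 m and value of joint lever_left above 1 rad), for 1 s.
3. the left handle has settled back (below 4 mm) and the right lever is locked (value of joint handle_left below 0.004 m and value of joint lever_right above 1 rad), for 0.2 s.
4. the right handle, its lever locked, is held up by 12 to 20 mm for 1 s (value of joint handle_right between 0.012 and 0.02 m and value of joint lever_right above 1 rad), for 1 s.
At the end, for the whole second after the job is handed in: Every jar present stands upright (within 0.12 rad) on the tray, its axis within 31 mm of the lane's centre line and within 235 mm of the tray's middle along it, at rest; both levers are locked (past 1.0 rad) and both handles settled (below 4 mm) (all of step 3 and angle between each of jar1_mid, jar2_mid, jar3_mid, upright1_mid's own z axis and vertical below 0.12 rad and x of jar1_mid in the frame of tray between -0.031 and 0.031 m and y of jar1_mid in the frame of tray between -0.235 and 0.235 m and height (world z) of jar1_mid between 0.069 and 0.08 m and linear speed of each of jar1, jar2, jar3, upright1 below 0.02 m/s and x of jar2_mid in the frame of tray between -0.031 and 0.031 m and y of jar2_mid in the frame of tray between -0.235 and 0.235 m and height (world z) of jar2_mid between 0.069 and 0.08 m and x of jar3_mid in the frame of tray between -0.031 and 0.031 m and y of jar3_mid in the frame of tray between -0.235 and 0.235 m and height (world z) of jar3_mid between 0.069 and 0.08 m and x of upright1_mid in the frame of tray between -0.031 and 0.031 m and y of upright1_mid in the frame of tray between -0.235 and 0.235 m and height (world z) of upright1_mid between 0.069 and 0.08 m and value of joint lever_left above 1 rad and value of joint handle_right below 0.004 m); the robot touches nothing.
It fails at once if a handle is pulled (over 6 mm) while its lever is not locked ((value of joint handle_left above 0.006 m and value of joint lever_left below 0.9 rad) or (value of joint handle_right above 0.006 m and value of joint lever_right below 0.9 rad)).
It fails at once if a handle is overpulled (over 23 mm, 23 N) (value of joint any of handle_left, handle_right above 0.023 m).
It fails at once if the saucepan or the trivet is moved by more than 25 mm (distance of any of saucepan, trivet from where it was at the start of the episode above 0.025 m).
Of jar2, jar3 only 1 to 2 are there at a start; the rules pass over those that are not, and their reading is None.
At some moment in a run one of jar1 may be knocked a few centimetres aside while the robot is not near it.
Once in a run the grip may slacken for a moment while it holds something.
It also fails if it takes over 210 s, if anything falls off the work surface, if the arm or the gripper's body presses on something with over 40 N, if the wrist force passes 120 N, or if a joint passes its speed limit or range.

## Robot

A 6-joint arm with a two-finger parallel gripper is mounted at the origin on the work surface. World frame = base frame: x ahead of the robot, y to its left, z up, the work surface at z = 0. Lengths are in m, angles in rad, forces in N, time in s.
With the tool pointing down it reaches from about 0.35 to 0.85 m from the base axis. Payload 8.1 kg.
Tool frame: the origin (TCP) lies at the very end of the fingers, on their centre line; the grasp point (between the pads) lies 19 mm behind it (bot.grip_point_offset is the distance from the TCP to the grasp point, in m); z points along the fingers, x is the direction in which the jaws open and shut, and the axes are right-handed (so a half turn about z gives the same grasp; the last joint's range is limited). The gripper opens to 93 mm and grips with 3 to 60 N. Pads are 15 mm wide; open, the fingers measure 128 mm over their backs; the gripper's body (75 mm by 188 mm) begins 65 mm behind the grasp point.
Start: joints at [1.258, 0.13, 1.488, -0, 1.523, -0.085], TCP at [0.135, 0.585, 0.18] pointing down, gripper open.
Joint ranges: [-2.96, 2.96], [-0.89, 2.26], [0.02, 2.5], [-1.34, 4.48], [0, 2.73], [-2.66, 2.66]. Speed limits (rad/s): [2.39, 2.39, 2.79, 3.14, 3.14, 3.14].

## Interface

Orientations are given as a unit quaternion [w, x, y, z].
In Python, from workcell import sensors, cams, bot gives the robot as it stands.
- The arm moves only by the shell command python3 -m creep 'ROWS' [FORCE]. ROWS is JSON, a list of rows, each a list of 7 numbers: the shift along the tool's x, y, z in units of 0.025 m (1.0 is 0.025 m), then the turn, a rotation vector about the tool's x, y, z in units of 0.1 rad (1.0 is 0.1 rad), then the closure, from 0 (fully open) to 1 (shut). In form: [[tx, ty, tz, rx, ry, rz, hand], ...]. A call has 1 to 10 rows; each row shifts and turns the commanded pose from where the row before left it, along the tool's axes as they then stand; what a row does not reach is not made up. A row lasts 1/10 s, in which the tool goes at most 50 mm and 8.59 degrees, less where a joint would pass 70% of its speed; a pose out of reach is approached as far as the arm can. A call with a number of a shift or a turn outside -1 to 1 is refused whole. A call with a gripper value outside its range is refused whole. The fingers move at their own pace and stop on an object; FORCE is the grip in N (left out, the last holds). Time passes only in rows, so rows that do not move let the fingers close. It gives the time, the measured TCP pose, the force and the opening at its end, in the units of the state.
- sensors.sense(): the state, without advancing time (a new reading comes with each control period).
- cams.capture(name): name is "scene" or "side" or "wrist"; returns a dict with "frame" (480x640x3 uint8, blue, green, red), "K" (3x3 intrinsics, pixels), "k1" (the pictures are not rectified: a ray, as slopes to the right and down, at radius r is drawn at 1 + k1 r^2 times it, then the intrinsics apply), "extrinsics" (4x4, takes a point from world to camera coordinates). Camera axes: x right, y down, z forward; pixel columns grow to the right and rows downward; lengths in m; the calibration is good to about 2 mm. A picture is of the moment at which its call begins. There is no depth.
- bot.hand_in(): hands the job in, once; it reports no verdict.
Trained networks look in a picture, given as the dict that the camera call returned (one of the last four; its "shot" number tells which), for a name from the list of things; names that differ only in an ending like _2 or _b are one class to them, and where a whole thing is asked for, a point or a joint stands for the part that bears it (a point fixed in the world has none). Each returns a list of dicts, best first, with "confidence" (0 to 1); they miss things now and then, are a little off and sometimes report something else, mostly with a low value. They report only what shows in the picture. A call takes as long as a camera call. They do not tell look-alikes from the thing itself.
- cams.spot_in(picture, name): "box" ([left, top, width, height] in pixels, round what is visible of it).
- cams.cut_out(picture, name): "mask" (480x640 bool, what is visible of it) and "box" ([left, top, width, height] in pixels, round what is visible of it).
The state is a dict: "clock": time; "joints": joint angles; "dq": joint speeds; "joint_torque": joint torques, N m; "tcp_pos": TCP position; "tool_rot": TCP orientation; "force": force on the tool from outside, world axes, zero at the start; "wrist_torque": the same for the moment, N m; "grip_width": finger opening in m.
Only numpy, scipy, OpenCV 4.12 (cv2) and the standard library are available. Lean on these libraries where they do the work, as an engineer would, in place of code of your own. Each camera call takes 0.05 s, during which the arm holds its last target.

## Working session

There is one attempt and no reset: what is moved stays moved. The work goes in short steps, Python scripts to look and compute and a shell command to move; the robot and the scene stay as the last step left them, time stands still between calls to the robot, and variables do not carry over. Pictures are saved under pics/ and viewed, and the job is handed in when it is done.

```bash
ls; mkdir -p pics; python3 - <<'E'
from workcell import sensors,cams,bot
import cv2
print(sensors.sense())
print(bot.grip_point_offset)
for n in ["scene","side","wrist"]:
    c=cams.capture(n); cv2.imwrite(f"pics/{n}0.png",c["frame"]); print(n,c["K"],c["k1"],c["extrinsics"])
E
```

```text
pics
{'clock': 0.0, 'joints': array([ 1.25760096e+00,  1.31111873e-01,  1.48930539e+00,  4.32613489e-05,
        1.52301910e+00, -8.53869260e-02]), 'dq': array([ 0.00123108,  0.00132682, -0.00055468,  0.00115462,  0.00132724,
       -0.00066296]), 'joint_torque': array([ 9.57526436e-05, -5.59847939e+01, -4.91759920e+01,  7.67010637e-02,
        3.54181929e-02, -1.70462372e-04]), 'tcp_pos': array([0.135256  , 0.5838826 , 0.17910264]), 'tool_rot': array([ 4.91899578e-04,  7.82893395e-01,  6.22155191e-01, -7.79948586e-04]), 'force': array([ 0.39718653,  0.34090168, -0.29726093]), 'wrist_torque': array([0.01392927, 0.05836292, 0.003874  ]), 'grip_width': 0.09278981119984409}
0.0188
scene [[509.92394453   0.         317.4916756 ]
 [  0.         509.92394453 245.76536998]
 [  0.           0.           1.        ]] -0.07691229537479705 [[-0.16806093  0.98568448 -0.01347686  0.11891086]
 [ 0.63584344  0.09794498 -0.76557815 -0.27270725]
 [-0.75329851 -0.13723295 -0.64320174  1.62130716]
 [ 0.          0.          0.          1.        ]]
side [[546.71298242   0.         320.34914491]
 [  0.         546.71298242 233.42812686]
 [  0.           0.           1.        ]] -0.075614995667195 [[ 0.81831199 -0.57472149  0.00779056 -0.44660468]
 [-0.30800175 -0.44990873 -0.8382822   0.21565642]
 [ 0.48528384  0.68357687 -0.54518094  1.01569582]
 [ 0.          0.          0.          1.        ]]
wrist [[356.89470786   0.         322.56747128]
 [  0.         356.89470786 242.58343871]
 [  0.           0.           1.        ]] -0.007370627612055494 [[ 0.22570645  0.97419465 -0.00118001 -0.60027536]
 [ 0.93195147 -0.2155662   0.29154359 -0.03455226]
 [ 0.28376583 -0.06690298 -0.95655682  0.39174102]
 [ 0.          0.          0.          1.        ]]
```

View pics/scene0.png

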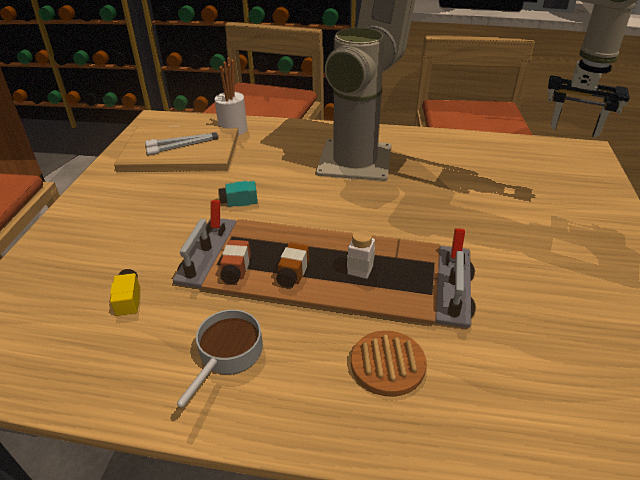

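View pics/side0.png

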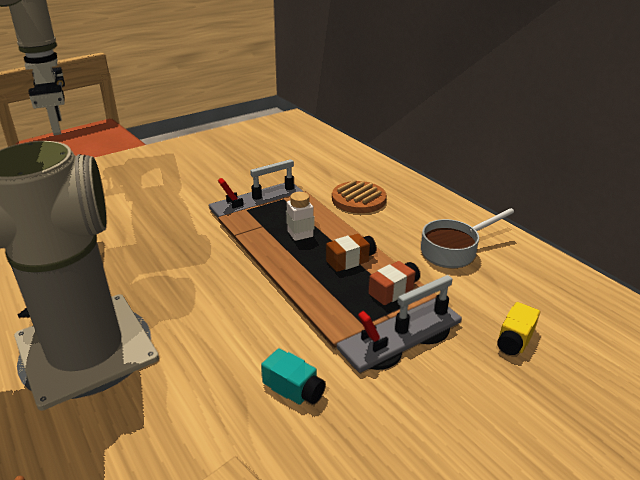

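View pics/wrist0.png

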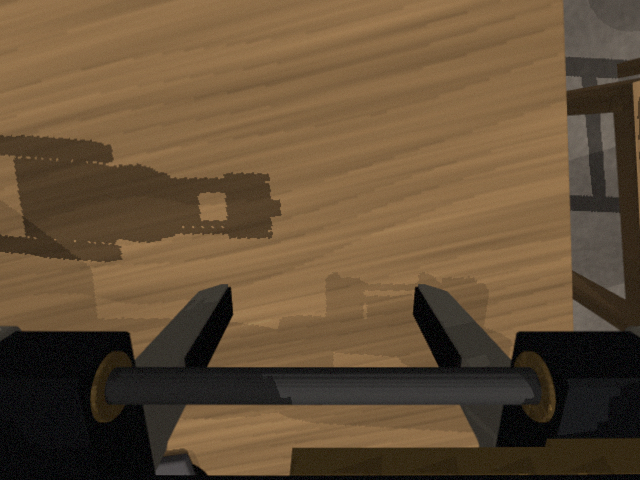

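The scene view shows the left foot at about (460,290) and the right foot at about (205,250). The tipped jars are the terracotta one (236,260) and the amber one (293,263), and the white one stands at (361,255). The turquoise and yellow jars are decoys. Next I'll fit the tray pose.

```bash
cat > h.py <<'E'
import numpy as np, cv2
from scipy.spatial.transform import Rotation as R
from workcell import sensors,cams,bot
def dist(c): return np.array([c["k1"],0,0,0,0.])
def proj(c,P):
    E=c["extrinsics"]; P=np.atleast_2d(np.asarray(P,float))
    r,_=cv2.Rodrigues(E[:3,:3]); p,_=cv2.projectPoints(P,r,E[:3,3],c["K"],dist(c)); return p.reshape(-1,2)
def ray(c,uv):
    E=c["extrinsics"]; s=cv2.undistortPoints(np.array(uv,float).reshape(-1,1,2),c["K"],dist(c)).reshape(-1,2)
    d=np.c_[s,np.ones(len(s))]@E[:3,:3]; o=-E[:3,:3].T@E[:3,3]; return o,d
def atz(c,uv,z):
    o,d=ray(c,uv); return o+d*((z-o[2])/d[:,2])[:,None]
def rot():
    q=sensors.sense()["tool_rot"]; return R.from_quat([q[1],q[2],q[3],q[0]])
def T2W(x,y,th,P):
    P=np.atleast_2d(P); c,s=np.cos(th),np.sin(th)
    return np.c_[x+c*P[:,0]-s*P[:,1],y+s*P[:,0]+c*P[:,1],P[:,2]]
E
python3 - <<'E'
from h import *
for n in ["scene","side"]:
    c=cams.capture(n)
    for k in ["tray","handle_left_grip","handle_right_grip","lever_left_tip","lever_right_tip","jar1_mid","jar2_mid","jar3_mid","upright1_mid"]:
        for m in cams.spot_in(c,k)[:4]: print(n,k,round(m["confidence"],2),np.round(m["box"],1))
    if n=="scene": cv2.imwrite("pics/sz.png",cv2.resize(c["frame"][190:340,160:490],None,fx=2.4,fy=2.4,interpolation=cv2.INTER_CUBIC))
    else: cv2.imwrite("pics/dz.png",cv2.resize(c["frame"][150:380,200:475],None,fx=2.5,fy=2.5,interpolation=cv2.INTER_CUBIC))
E
```

```text
scene tray 0.57 [169.8 197.5 306.7 130.8]
scene handle_left_grip 0.66 [454.8 250.6   8.4  52.5]
scene handle_right_grip 0.82 [178.5 221.8  31.1  46.8]
scene lever_left_tip 0.78 [449.5 226.4  15.2  32.6]
scene lever_left_tip 0.66 [346.2 329.9  80.2  64.4]
scene lever_right_tip 0.74 [453.5 250.8   9.9  54.2]
scene lever_right_tip 0.69 [207.1 200.9  12.7  26.1]
scene lever_right_tip 0.45 [172.  199.3 306.2 129.2]
scene jar1_mid 0.68 [276.3 243.7  33.   42.5]
scene jar1_mid 0.61 [219.5 182.6  38.3  23.7]
scene jar2_mid 0.87 [220.  237.2  33.6  43.6]
scene jar2_mid 0.6 [109.6 267.6  31.8  48.3]
scene upright1_mid 0.59 [345.2 228.2  29.6  51.1]
side tray 0.84 [207.4 155.3 253.8 216.9]
side handle_left_grip 0.93 [249.9 161.4  45.7  26.3]
side handle_right_grip 0.81 [398.7 276.1  56.9  44.3]
side lever_left_tip 0.53 [218.4 176.6  16.6  27.1]
side lever_right_tip 0.67 [358.4 314.4  22.6  23.7]
side jar1_mid 0.9 [259.9 345.2  63.7  59.2]
side jar1_mid 0.64 [324.2 235.6  54.2  36.6]
side jar1_mid 0.23 [248.7 160.8  46.5  26.6]
side jar2_mid 0.95 [370.5 257.7  48.3  47.5]
side upright1_mid 0.95 [286.2 195.   27.9  45.6]
```

View pics/sz.png

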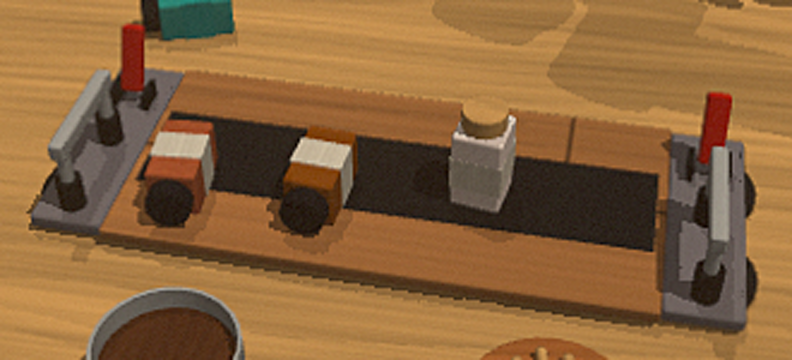

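View pics/dz.png

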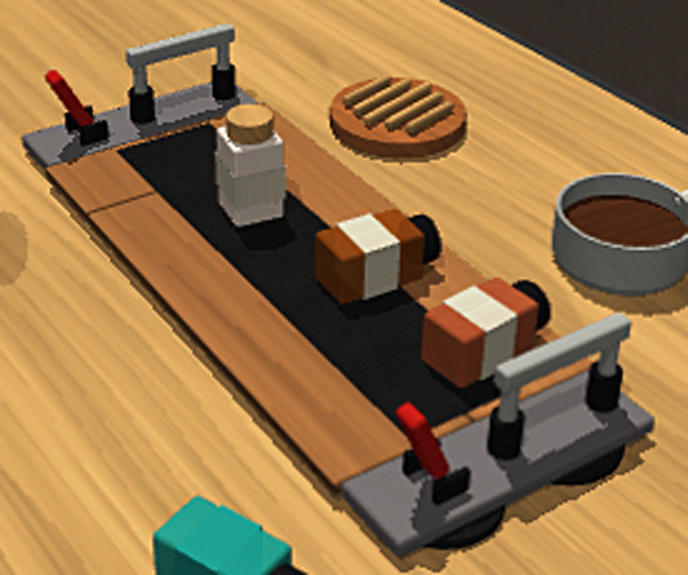

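```bash
cat > fit.py <<'E'
from h import *
from scipy.optimize import least_squares
cs=cams.capture("scene"); cd=cams.capture("side")
S=[((-55,255,22),(657,174)),((55,255,22),(651,249)),((-55,-255,22),(178,113)),((130,265,22),(662,314)),((130,-265,22),(98,232)),((-105.7,302,94.4),(717,97)),((-105.7,-302,94.4),(132,28)),((50,302,95),(719,197)),((50,-302,95),(80,114))]
D=[((-55,255,22),(118,151)),((55,255,22),(210,124)),((-130,-265,22),(338,487)),((-130,265,22),(47,172)),((-105.7,302,94.4),(52,75)),((-105.7,-302,94.4),(409,408)),((50,302,95),(182,45)),((50,-302,95),(563,352))]
PS=np.array([a for a,b in S])/1e3; US=np.array([b for a,b in S])/2.4+[160,190]
PD=np.array([a for a,b in D])/1e3; UD=np.array([b for a,b in D])/2.5+[200,150]
f=lambda p:np.r_[(proj(cs,T2W(*p,PS))-US).ravel(),(proj(cd,T2W(*p,PD))-UD).ravel()]
r=least_squares(f,[.6,0,0],loss="soft_l1"); p=r.x; print(p.round(4)); print(f(p).reshape(-1,2).round(1).tolist())
for n,q in dict(hl=(50,302,95),hr=(50,-302,95),ll=(-105.7,302,94.4),lr=(-105.7,-302,94.4)).items(): print(n,T2W(*p,np.array(q)/1e3).round(4))
print("sauce/trivet",atz(cs,[(229,335)],.055).round(3),atz(cs,[(388,357)],.032).round(3))
np.save("tray.npy",p)
E
python3 fit.py
```

```text
[ 0.5277 -0.0141 -0.0418]
[[-0.0, 0.7], [0.5, 2.0], [-3.8, 0.1], [-0.9, 0.6], [-1.7, 0.1], [-0.0, -1.6], [1.2, -1.1], [-0.9, 0.9], [-1.1, 0.8], [-0.9, -0.7], [-0.4, -1.0], [-0.1, -2.2], [-1.0, -2.8], [-2.7, 2.4], [-4.1, 6.7], [-0.4, -0.4], [1.5, -1.3]]
hl [[0.5902 0.2855 0.095 ]]
hr [[ 0.565 -0.318  0.095]]
ll [[0.4347 0.292  0.0944]]
lr [[ 0.4094 -0.3115  0.0944]]
sauce/trivet [[ 0.798 -0.162  0.055]] [[0.785 0.153 0.032]]
```

```bash
cat >> h.py <<'E'
import sys
def plan(tx,ty,z,tilt=0.,yaw=0.,jit=None):
    """target TCP in tray frame (m), tilt: tool pointing away (+) from the down pose, about tray y; prints tool-frame deltas.
    'turn first' shift is in the axes after the turn, 'now' in present axes."""
    p=np.load("tray.npy"); s=sensors.sense(); Rc=rot()
    tgt=T2W(*p,[tx,ty,z])[0]
    Rt=R.from_euler("z",p[2])
    base=Rt.as_matrix()@np.array([[0,1,0],[1,0,0],[0,0,-1]]).astype(float).T
    Rg=R.from_matrix(Rt.as_matrix())*R.from_euler("y",-tilt)*R.from_euler("z",yaw)*R.from_matrix(np.array([[0.,1,0],[1,0,0],[0,0,-1]]))
    rv=(Rc.inv()*Rg).as_rotvec()/0.1; d=tgt-s["tcp_pos"]
    print("tgt",tgt.round(4),"turn",rv.round(2),"shift now",(Rc.inv().apply(d)/.025).round(2),"after turn",(Rg.inv().apply(d)/.025).round(2))
def st():
    p=np.load("tray.npy"); s=sensors.sense(); th=p[2]; v=s["tcp_pos"]-[p[0],p[1],0]; c,q=np.cos(th),np.sin(th)
    print("t",round(s["clock"],2),"tray xyz mm",np.round([1e3*(c*v[0]+q*v[1]),1e3*(-q*v[0]+c*v[1]),1e3*v[2]],1),"w",round(s["grip_width"]*1e3,1),"F",s["force"].round(1),"zaxis",rot().apply([0,0,1]).round(3),"q",s["joints"].round(2))
E
python3 -c "
from h import *
st(); plan(-.15,.302,.12)"
```

```text
t 1.25 tray xyz mm [-416.9  581.7  180.1] w 92.7 F [-0.5  1.3  0.8] zaxis [-0. -0. -1.] q [ 1.26  0.13  1.49  0.    1.52 -0.09]
tgt [0.3904 0.2939 0.12  ] turn [-0.    0.   -1.86] shift now [-9.02 12.56  2.4 ] after turn [-11.19  10.68   2.4 ]
```

```bash
python3 -m creep '[[0,0,0,0,0,-0.93,1],[0,0,0,0,0,-0.93,1],[-0.95,0.9,0,0,0,0,1],[-0.95,0.9,0,0,0,0,1],[-0.95,0.9,0,0,0,0,1],[-0.95,0.9,0,0,0,0,1],[-0.95,0.9,0,0,0,0,1],[-0.95,0.9,0,0,0,0,1],[-0.95,0.9,0,0,0,0,1],[-0.95,0.9,0,0,0,0,1]]' 20; python3 -m creep '[[-0.9,0.87,0,0,0,0,1],[-0.9,0.87,0,0,0,0,1],[-0.9,0.87,0,0,0,0,1],[-0.9,0.87,0,0,0,0,1],[0,0,0,0,0,0,1]]'; python3 - <<'E'
from h import *
st(); plan(-.15,.302,.12)
c=cams.capture("wrist"); cv2.imwrite("pics/w1.png",c["frame"])
p=np.load("tray.npy")
print(proj(c,T2W(*p,np.array([(-105.7,302,94.4),(50,302,95),(-12,302,104),(112,302,104)])/1e3)).round(0).tolist())
E
```

```text
clock: 2.25
tcp_pos: [0.3081, 0.3861, 0.1803]
tool_rot: [0.0, 0.722, 0.692, 0.0]
force: [0.1, 0.8, 0.4]
grip_width: 0.0174
clock: 2.75
tcp_pos: [0.3926, 0.2912, 0.1803]
tool_rot: [0.001, 0.723, 0.691, 0.0]
force: [-0.4, -0.6, -0.9]
grip_width: 0.0006
t 2.75 tray xyz mm [-147.7  299.4  180.3] w 0.6 F [-0.4 -0.6 -0.9] zaxis [ 0.001 -0.001 -1.   ] q [ 0.53 -0.18  1.79 -0.    1.53 -0.99]
tgt [0.3904 0.2939 0.12  ] turn [ 0.01  0.01 -0.03] shift now [ 0.11 -0.09  2.41] after turn [ 0.1  -0.09  2.41]
[[325.0, 280.0], [325.0, 423.0], [325.0, 377.0], [325.0, 478.0]]
```

View pics/w1.png

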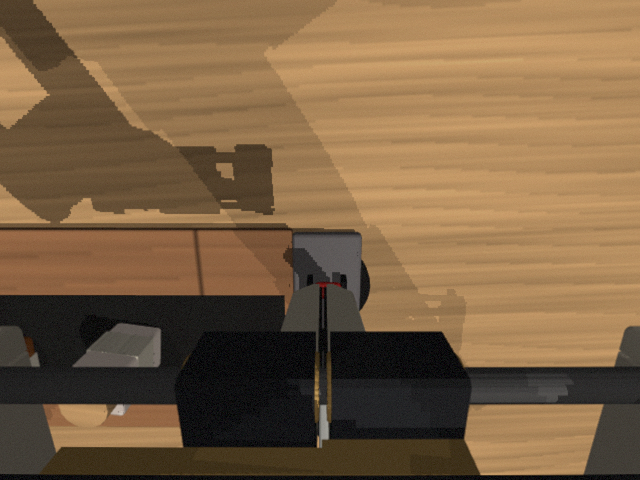

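The wrist view shows the red lever tip at (325,286), right where the fit predicts it. I'll lower the fingers and push.

```bash
python3 -m creep '[[0.05,0,0.9,0,0,0,1],[0.05,0,0.9,0,0,0,1],[0,0,0.9,0,0,0,1],[0,0,0.9,0,0,0,1],[0,0,0.9,0,0,0,1],[0,0,0,0,0,0,1]]'; python3 -m creep '[[0,0.5,0,0,0,0,1],[0,0.5,0,0,0,0,1],[0,0.5,0,0,0,0,1],[0,0.5,0,0,0,0,1],[0,0.4,0,0,0,0,1],[0,0.4,0,0,0,0,1],[0,0.4,0,0,0,0,1],[0,0.3,0,0,0,0,1],[0,0,0,0,0,0,1]]'; python3 - <<'E'
from h import *
st()
c=cams.capture("scene"); cv2.imwrite("pics/s1.png",cv2.resize(c["frame"][190:340,400:500],None,fx=4,fy=4))
E
```

```text
clock: 3.4
tcp_pos: [0.3875, 0.2955, 0.0643]
tool_rot: [-0.001, 0.721, 0.693, -0.003]
force: [-0.4, -0.2, -1.5]
grip_width: 0.0003
clock: 4.3
tcp_pos: [0.479, 0.2923, 0.0676]
tool_rot: [0.0, 0.722, 0.692, 0.0]
force: [0.1, -0.4, 0.1]
grip_width: 0.0003
t 4.3 tray xyz mm [-61.5 304.1  67.6] w 0.3 F [ 0.1 -0.4  0.1] zaxis [ 0. -0. -1.] q [ 0.46  0.11  1.72 -0.    1.31 -1.07]
```

View pics/s1.png

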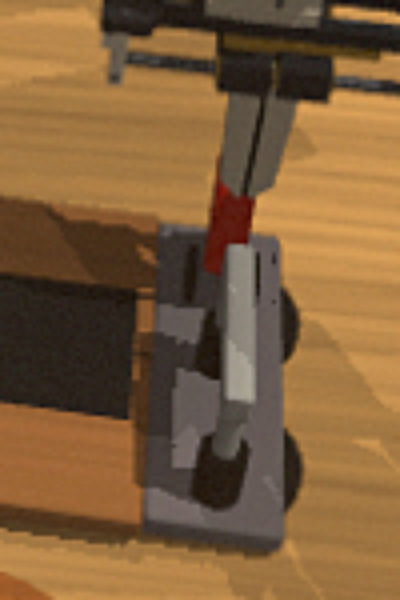

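The lever leans away now. I'll push until I feel the stop.

```bash
python3 -m creep '[[0,0.15,0,0,0,0,1],[0,0.15,0,0,0,0,1],[0,0,0,0,0,0,1]]'; python3 -m creep '[[0,0.15,0,0,0,0,1],[0,0,0,0,0,0,1]]'; python3 -c "
from h import *
st()"
```

```text
clock: 4.65
tcp_pos: [0.4859, 0.2922, 0.0677]
tool_rot: [0.0, 0.722, 0.692, 0.0]
force: [-0.9, -0.2, 0.9]
grip_width: 0.0005
clock: 4.85
tcp_pos: [0.4896, 0.292, 0.0677]
tool_rot: [0.0, 0.722, 0.692, 0.0]
force: [-0.9, 0.1, -0.2]
grip_width: 0.0007
t 4.85 tray xyz mm [-50.8 304.3  67.7] w 0.7 F [-0.9  0.1 -0.2] zaxis [ 0.  0. -1.] q [ 0.45  0.13  1.7  -0.    1.31 -1.08]
```

```bash
python3 -m creep '[[0,0.15,0,0,0,0,1],[0,0,0,0,0,0,1]]'; python3 - <<'E'
from h import *
st()
for n in ["side","scene"]:
    c=cams.capture(n); b=(200,140,110,90) if n=="side" else (410,190,100,120)
    cv2.imwrite(f"pics/l_{n}.png",cv2.resize(c["frame"][b[1]:b[1]+b[3],b[0]:b[0]+b[2]],None,fx=5,fy=5,interpolation=cv2.INTER_CUBIC))
    p=np.load("tray.npy")
    for a in (.4,.5,.6): print(n,a,((proj(c,T2W(*p,[-.065+.072*np.sin(a),.302,.035+.072*np.cos(a)]))[0]-b[:2])*5).round())
E
```

```text
clock: 5.05
tcp_pos: [0.4935, 0.2918, 0.0677]
tool_rot: [0.0, 0.722, 0.692, 0.0]
force: [0.4, 0.3, -0.4]
grip_width: -0.0
t 5.05 tray xyz mm [-47.  304.2  67.7] w -0.0 F [ 0.4  0.3 -0.4] zaxis [ 0.  0. -1.] q [ 0.44  0.14  1.69 -0.    1.31 -1.08]
side 0.4 [213. 167.]
side 0.5 [224. 169.]
side 0.6 [236. 173.]
scene 0.4 [246. 275.]
scene 0.5 [245. 289.]
scene 0.6 [243. 304.]
```

View pics/l_side.png

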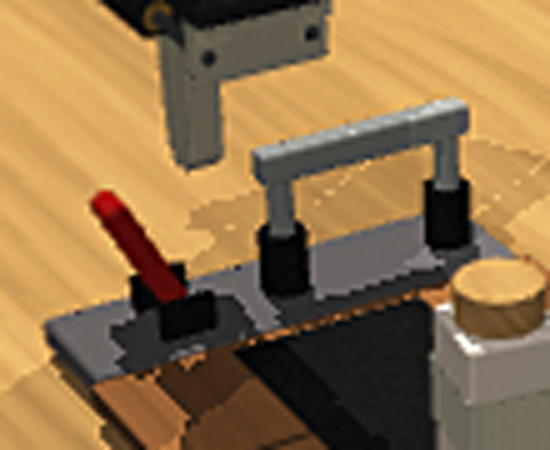

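View pics/l_scene.png

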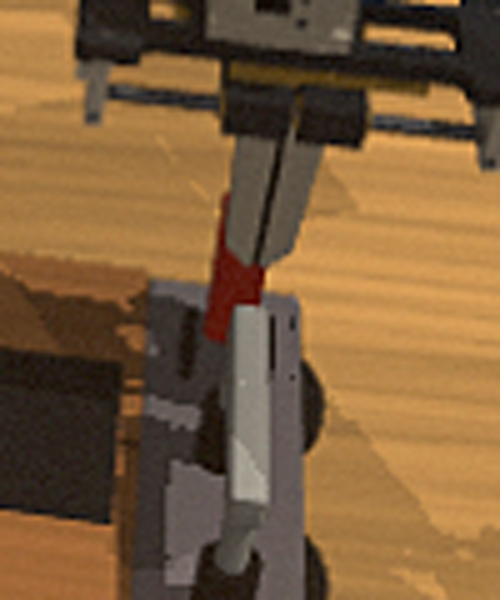

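```bash
python3 - <<'E'
from h import *
p=np.load("tray.npy"); s=sensors.sense()
for n in ["side","scene"]:
    c=cams.capture(n); b=(200,140,110,90) if n=="side" else (410,190,100,120)
    t=s["tcp_pos"]; print(n,((proj(c,[t,t+[0,0,.03]])-b[:2])*5).round())
    for q in [(-65,302,35),(-105.7,302,94.4),(-12,302,95),(112,302,95)]: print(q,((proj(c,T2W(*p,np.array(q)/1e3))[0]-b[:2])*5).round())
E
```

```text
side [[197. 228.]
 [193. 177.]]
(-65, 302, 35) [173. 294.]
(-105.7, 302, 94.4) [ 90. 212.]
(-12, 302, 95) [257. 166.]
(112, 302, 95) [463. 111.]
scene [[239. 317.]
 [250. 267.]]
(-65, 302, 35) [223. 345.]
(-105.7, 302, 94.4) [244. 194.]
(-12, 302, 95) [244. 321.]
(112, 302, 95) [243. 517.]
```

```bash
python3 - <<'E'
from h import *
t=np.array([.135256,.58388,.1791])
c=cams.capture("scene"); q=R.from_quat([.78289,.622155,-.00078,.00049]); 
tips=[t+q.apply([s*.0465,0,dz]) for s in(1,-1) for dz in (0,-.02,-.04)]
print(proj(c,tips).round(1)); 
im=cv2.imread("pics/scene0.png"); 
for u in proj(c,tips): cv2.circle(im,tuple(int(round(a*1)) for a in u),1,(0,255,0),-1)
cv2.imwrite("pics/tipchk.png",cv2.resize(im[60:170,520:640],None,fx=5,fy=5,interpolation=cv2.INTER_NEAREST))
E
```

```text
[[587.6 148.9]
 [589.9 142.2]
 [592.3 135.3]
 [551.4 142. ]
 [553.4 135.3]
 [555.4 128.5]]
```

View pics/tipchk.png

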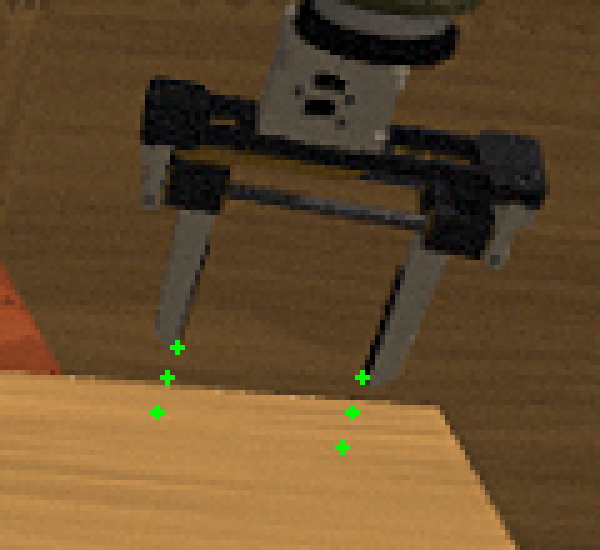

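```bash
cat >> h.py <<'E'
def tri(obs):
    A=np.zeros((3,3));b=np.zeros(3)
    for c,uv in obs:
        o,d=ray(c,[uv]); d=d[0]/np.linalg.norm(d[0]); M=np.eye(3)-np.outer(d,d); A+=M;b+=M@o
    x=np.linalg.solve(A,b); return x,[ (proj(c,x)[0]-uv).round(1) for c,uv in obs]
E
python3 - <<'E'
from h import *
cs=cams.capture("scene"); cd=cams.capture("side")
x,r=tri([(cs,(462.6,243.2)),(cd,(239,173.6))]); print(x.round(4),r, sensors.sense()["tcp_pos"].round(4))
for n,c,b in (("side",cd,(200,110,90,90)),("scene",cs,(420,180,90,90))):
    cv2.imwrite(f"pics/t_{n}.png",cv2.resize(c["frame"][b[1]:b[1]+b[3],b[0]:b[0]+b[2]],None,fx=6,fy=6,interpolation=cv2.INTER_NEAREST))
cw=cams.capture("wrist"); E=cw["extrinsics"]; print("wrist cam pos",-E[:3,:3].T@E[:3,3]); print(proj(cw,sensors.sense()["tcp_pos"]),proj(cw,sensors.sense()["tcp_pos"]+[0,0,.035]))
cv2.imwrite("pics/w2.png",cw["frame"])
E
```

```text
[0.4962 0.2965 0.1004] [array([-0.3,  0.3]), array([-0.3, -0.3])] [0.493  0.2918 0.0676]
wrist cam pos [0.41207364 0.2960379  0.27250857]
[[320.96987912 271.4598993 ]] [[320.72366661 296.2283977 ]]
```

View pics/t_side.png

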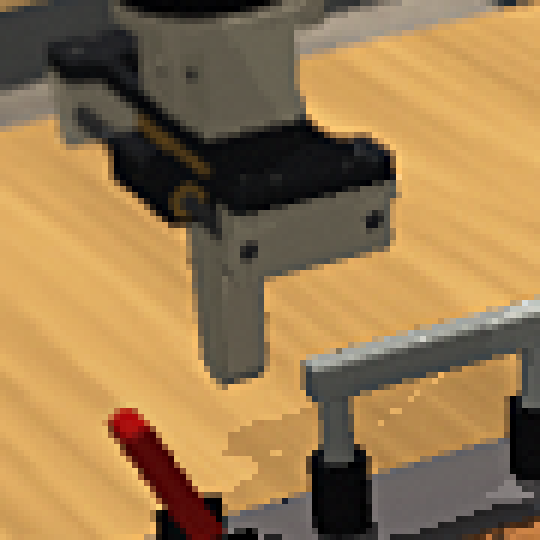

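View pics/t_scene.png

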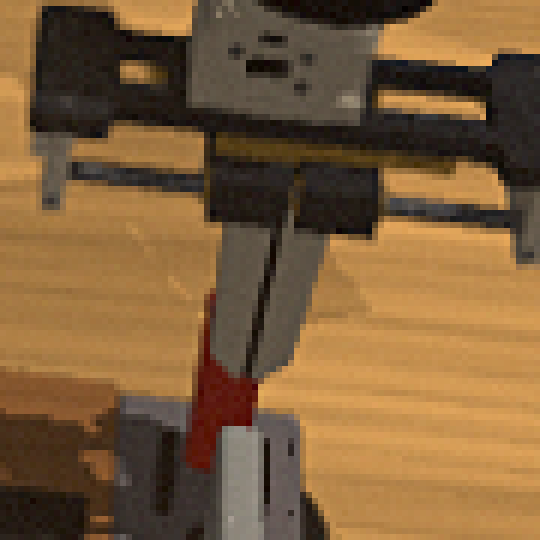

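View pics/w2.png

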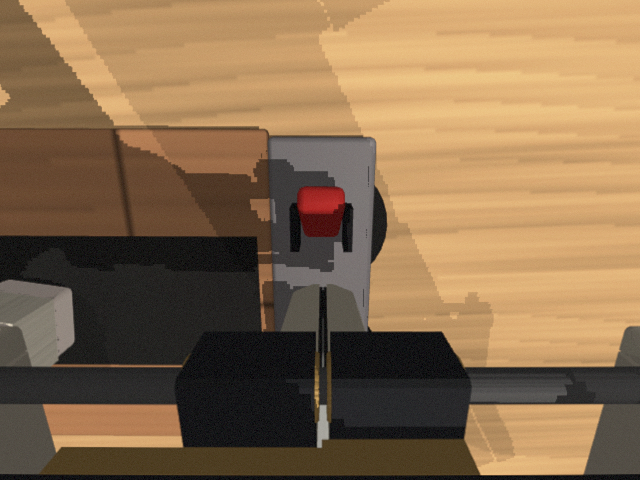

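```bash
python3 - <<'E'
from h import *
p=np.load("tray.npy"); cw=cams.capture("wrist")
Q=[(-55,255,22),(-130,265,22),(-130,275,22),(-130,340,22),(-105.7,302,94.4),(-65,302,35)]
for q,u in zip(Q,proj(cw,T2W(*p,np.array(Q)/1e3))): print(q,u.round(0))
s=sensors.sense(); Rt=rot().inv().apply; E=cw["extrinsics"]
print("cam in tool",rot().inv().apply(-E[:3,:3].T@E[:3,3]-s["tcp_pos"]).round(4))
E
```

```text
(-55, 255, 22) [254. 239.]
(-130, 265, 22) [263. 131.]
(-130, 275, 22) [277. 131.]
(-130, 340, 22) [374. 131.]
(-105.7, 302, 94.4) [316. 182.]
(-65, 302, 35) [318. 230.]
cam in tool [ 0.0008 -0.081  -0.2049]
```

The wrist camera agrees with the tray fit. But the fingertips triangulate about 33 mm above the reported TCP, and the fingers passed over the lever without touching it. I'll back off, go about 35 mm lower and push again.

```bash
python3 -m creep '[[0,0,-0.8,0,0,0,1],[0,-0.9,0,0,0,0,1],[0,-0.9,0,0,0,0,1],[0,-0.9,0,0,0,0,1],[0,-0.9,0,0,0,0,1],[0,-0.7,0,0,0,0,1],[0,0,0.7,0,0,0,1],[0,0,0.7,0,0,0,1],[0,0,0.7,0,0,0,1],[0,0,0.2,0,0,0,1]]'; python3 -m creep '[[0,0.4,0,0,0,0,1],[0,0.4,0,0,0,0,1],[0,0.4,0,0,0,0,1],[0,0.4,0,0,0,0,1],[0,0.4,0,0,0,0,1],[0,0,0,0,0,0,1]]'; python3 - <<'E'
from h import *
st()
for n in ["side","scene"]:
    c=cams.capture(n); b=(200,140,110,90) if n=="side" else (410,190,100,100)
    cv2.imwrite(f"pics/m_{n}.png",cv2.resize(c["frame"][b[1]:b[1]+b[3],b[0]:b[0]+b[2]],None,fx=5,fy=5,interpolation=cv2.INTER_CUBIC))
E
```

```text
clock: 6.5
tcp_pos: [0.3843, 0.2955, 0.0283]
tool_rot: [-0.0, 0.722, 0.692, -0.001]
force: [-0.4, -1.0, -0.0]
grip_width: 0.0004
clock: 7.1
tcp_pos: [0.4373, 0.2942, 0.0305]
tool_rot: [0.0, 0.722, 0.692, 0.0]
force: [0.1, 0.4, -0.8]
grip_width: 0.0005
t 7.1 tray xyz mm [-103.1  304.2   30.5] w 0.5 F [ 0.1  0.4 -0.8] zaxis [ 0.001  0.    -1.   ] q [ 0.49  0.06  1.85 -0.    1.23 -1.03]
```

View pics/m_side.png

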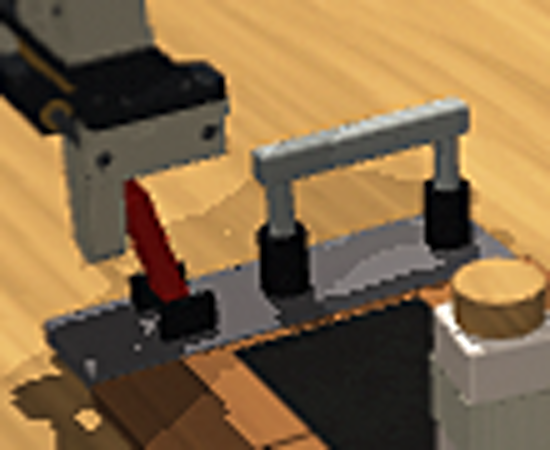

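Now the finger is pushing the lever. I'll continue to the stop.

```bash
python3 -m creep '[[0,0.4,0,0,0,0,1],[0,0.4,0,0,0,0,1],[0,0.4,0,0,0,0,1],[0,0.4,0,0,0,0,1],[0,0,0,0,0,0,1]]';python3 -m creep '[[0,0.15,0,0,0,0,1],[0,0,0,0,0,0,1]]'; python3 - <<'E'
from h import *
st()
for n in ["side","scene"]:
    c=cams.capture(n); b=(200,140,110,90) if n=="side" else (410,190,100,100)
    cv2.imwrite(f"pics/n_{n}.png",cv2.resize(c["frame"][b[1]:b[1]+b[3],b[0]:b[0]+b[2]],None,fx=5,fy=5,interpolation=cv2.INTER_CUBIC))
E
```

```text
clock: 7.7
tcp_pos: [0.477, 0.2923, 0.03]
tool_rot: [0.0, 0.722, 0.692, 0.0]
force: [0.3, -0.1, 0.1]
grip_width: 0.0003
clock: 7.9
tcp_pos: [0.4787, 0.2922, 0.0297]
tool_rot: [-0.0, 0.722, 0.692, -0.001]
force: [-3.7, -0.7, 0.3]
grip_width: 0.0008
t 7.9 tray xyz mm [-61.7 304.1  29.7] w 0.8 F [-3.7 -0.7  0.3] zaxis [-0.002 -0.    -1.   ] q [ 0.46  0.15  1.75  0.    1.24 -1.07]
```

View pics/n_side.png

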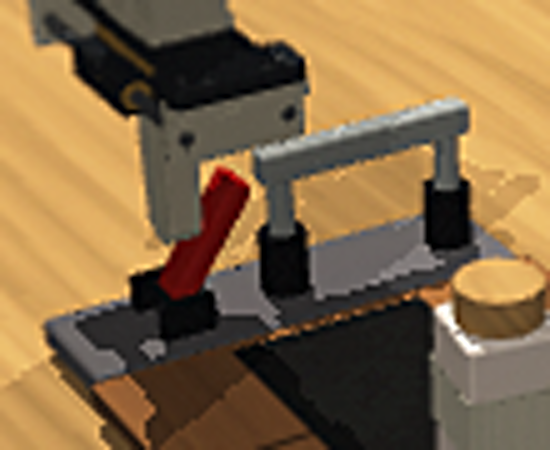

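The lever is at its stop with 3.7 N of reaction. Next I'll move to the left handle.

```bash
python3 -m creep '[[0,-0.6,0,0,0,0,0.5],[0,0,-0.8,0,0,0,0.5],[0,0,-0.8,0,0,0,0.5],[0,0,-0.8,0,0,0,0.5],[0,0,-0.8,0,0,0,0.5],[0,0.95,0,0,0,0,0.5],[0,0.95,0,0,0,0,0.5],[0,0.95,0,0,0,0,0.5],[0,0.95,0,0,0,0,0.5],[0,0.95,0,0,0,0,0.5]]'; python3 -m creep '[[0,0.3,0,0,0,0,0.5],[0,0,0,0,0,0,0.5]]';  python3 - <<'E'
from h import *
st(); plan(.05,.303,.043)
c=cams.capture("wrist"); cv2.imwrite("pics/w3.png",c["frame"])
for n in ["side","scene"]:
    c=cams.capture(n); b=(200,110,110,100) if n=="side" else (410,180,100,110)
    cv2.imwrite(f"pics/o_{n}.png",cv2.resize(c["frame"][b[1]:b[1]+b[3],b[0]:b[0]+b[2]],None,fx=5,fy=5,interpolation=cv2.INTER_CUBIC))
E
```

```text
clock: 9.0
tcp_pos: [0.5847, 0.288, 0.1105]
tool_rot: [0.001, 0.722, 0.692, 0.001]
force: [0.2, 0.7, 0.6]
grip_width: 0.0466
clock: 9.2
tcp_pos: [0.5914, 0.2874, 0.1101]
tool_rot: [0.0, 0.722, 0.692, 0.0]
force: [0.2, -0.6, 0.2]
grip_width: 0.0468
t 9.2 tray xyz mm [ 51.  304.  110.1] w 46.8 F [ 0.2 -0.6  0.2] zaxis [ 0.001 -0.    -1.   ] q [ 0.37  0.32  1.4  -0.    1.42 -1.15]
tgt [0.5903 0.2865 0.043 ] turn [ 0.01 -0.   -0.01] shift now [-0.04 -0.04  2.68] after turn [-0.04 -0.04  2.68]
```

View pics/o_side.png

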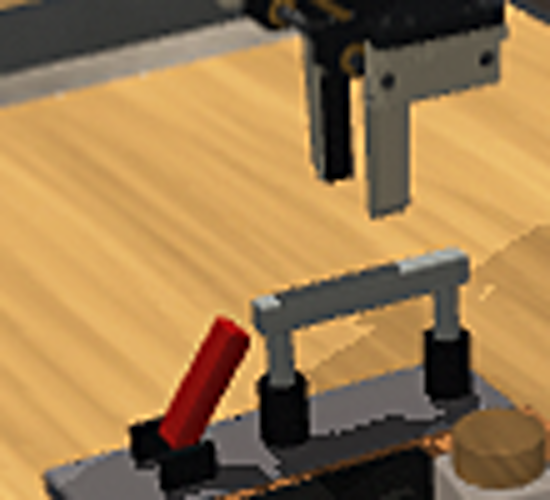

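View pics/o_scene.png

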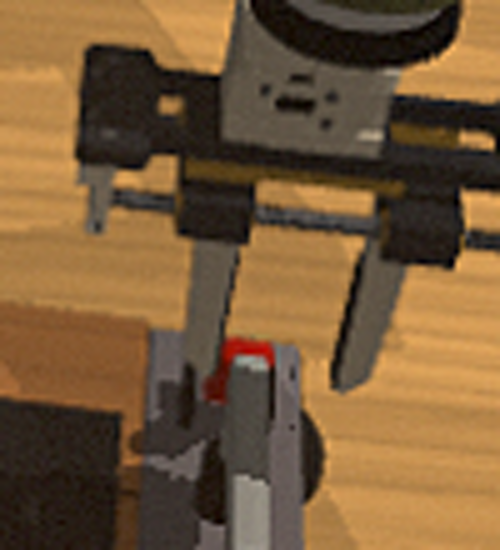

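View pics/w3.png

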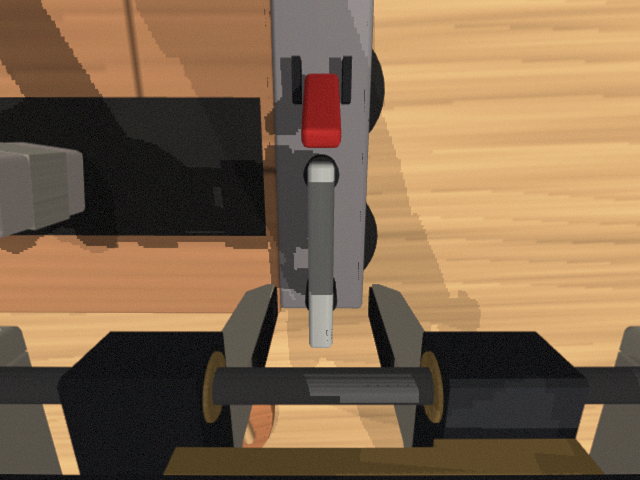

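Seen from the wrist, the bar (u≈321) sits centred between the fingers (u≈323). I'll descend and grip.

```bash
python3 -m creep '[[0,0,0.6,0,0,0,0.5],[0,0,0.6,0,0,0,0.5],[0,0,0.6,0,0,0,0.5],[0,0,0.6,0,0,0,0.5],[0,0,0.25,0,0,0,0.5],[0,0,0,0,0,0,0.5]]' 40;  python3 - <<'E'
from h import *
st()
for n in ["side","scene"]:
    c=cams.capture(n); b=(200,130,110,100) if n=="side" else (410,200,100,110)
    cv2.imwrite(f"pics/p_{n}.png",cv2.resize(c["frame"][b[1]:b[1]+b[3],b[0]:b[0]+b[2]],None,fx=5,fy=5,interpolation=cv2.INTER_CUBIC))
E
```

```text
clock: 9.95
tcp_pos: [0.5891, 0.2872, 0.0417]
tool_rot: [-0.001, 0.722, 0.692, -0.002]
force: [-0.1, -0.3, -0.0]
grip_width: 0.0462
t 9.95 tray xyz mm [ 48.8 303.6  41.7] w 46.2 F [-0.1 -0.3 -0. ] zaxis [-0.003 -0.001 -1.   ] q [ 0.38  0.38  1.46 -0.    1.31 -1.15]
```

View pics/p_side.png

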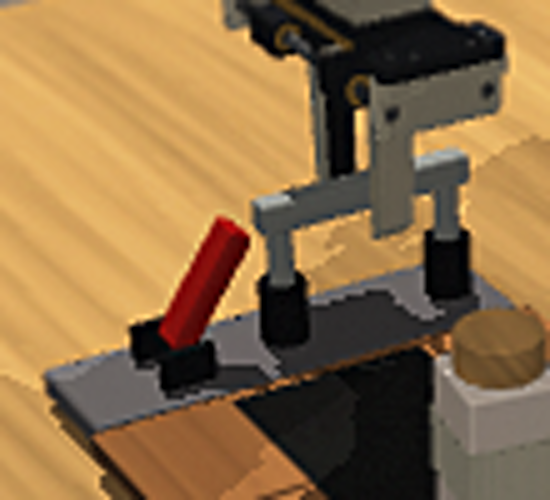

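```bash
python3 -m creep '[[0,0,0,0,0,0,1],[0,0,0,0,0,0,1],[0,0,0,0,0,0,1],[0,0,0,0,0,0,1],[0,0,0,0,0,0,1],[0,0,-0.3,0,0,0,1],[0,0,0,0,0,0,1]]' 40; python3 -c "
from h import *
st()"
```

```text
clock: 10.75
tcp_pos: [0.5905, 0.2861, 0.051]
tool_rot: [0.001, 0.722, 0.692, -0.001]
force: [3.6, -3.5, -7.8]
grip_width: 0.0154
t 10.75 tray xyz mm [ 50.3 302.6  51. ] w 15.4 F [ 3.6 -3.5 -7.8] zaxis [-0.    -0.002 -1.   ] q [ 0.37  0.37  1.45 -0.    1.32 -1.15]
```

```bash
python3 -m creep '[[0,0,-0.15,0,0,0,1],[0,0,-0.15,0,0,0,1],[0,0,0,0,0,0,1]]'; python3 - <<'E'
from h import *
st()
c=cams.capture("side"); b=(200,130,110,100)
cv2.imwrite("pics/q_side.png",cv2.resize(c["frame"][b[1]:b[1]+b[3],b[0]:b[0]+b[2]],None,fx=5,fy=5,interpolation=cv2.INTER_CUBIC))
E
```

```text
clock: 11.05
tcp_pos: [0.5904, 0.2861, 0.057]
tool_rot: [0.001, 0.722, 0.692, -0.001]
force: [7.8, -2.6, -13.9]
grip_width: 0.0156
t 11.05 tray xyz mm [ 50.2 302.6  57. ] w 15.6 F [  7.8  -2.6 -13.9] zaxis [-0.001 -0.002 -1.   ] q [ 0.37  0.36  1.44 -0.    1.33 -1.15]
```

View pics/q_side.png

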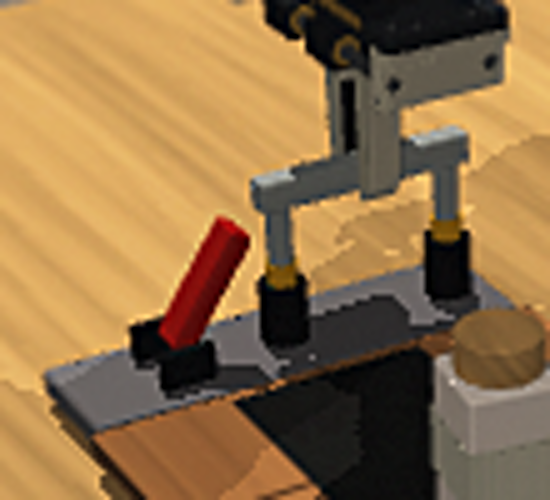

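Only yellow shows so far, at about 13 N. I'll raise about 3 mm more and check.

```bash
python3 -m creep '[[0,0,-0.12,0,0,0,1],[0,0,0,0,0,0,1],[0,0,0,0,0,0,1]]'; python3 - <<'E'
from h import *
st()
c=cams.capture("side"); b=(240,150,70,60)
cv2.imwrite("pics/q2_side.png",cv2.resize(c["frame"][b[1]:b[1]+b[3],b[0]:b[0]+b[2]],None,fx=9,fy=9,interpolation=cv2.INTER_CUBIC))
E
```

```text
clock: 11.4
tcp_pos: [0.5904, 0.2861, 0.0592]
tool_rot: [0.0, 0.722, 0.692, -0.001]
force: [8.8, -1.7, -15.6]
grip_width: 0.0158
t 11.4 tray xyz mm [ 50.1 302.6  59.2] w 15.8 F [  8.8  -1.7 -15.6] zaxis [-0.001 -0.002 -1.   ] q [ 0.37  0.36  1.44 -0.    1.34 -1.15]
```

View pics/q2_side.png

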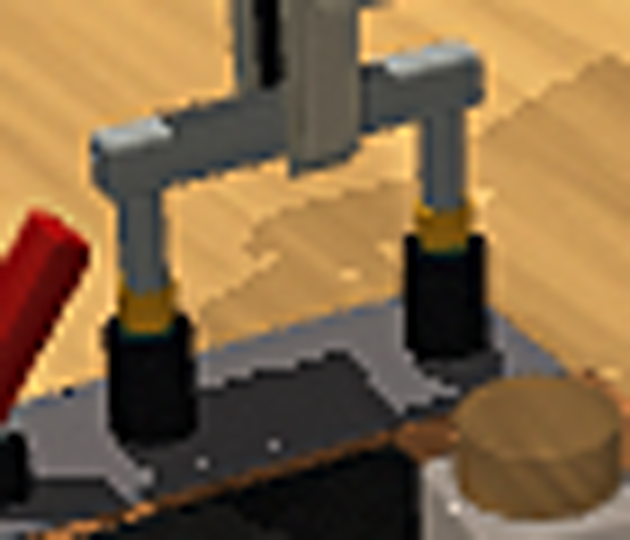

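```bash
python3 -m creep '[[0,0,-0.07,0,0,0,1],[0,0,0,0,0,0,1],[0,0,0,0,0,0,1],[0,0,0,0,0,0,1],[0,0,0,0,0,0,1]]'; python3 - <<'E'
from h import *
st()
c=cams.capture("side"); b=(240,150,70,60)
cv2.imwrite("pics/q3_side.png",cv2.resize(c["frame"][b[1]:b[1]+b[3],b[0]:b[0]+b[2]],None,fx=9,fy=9,interpolation=cv2.INTER_CUBIC))
E
python3 -m creep '[[0,0,0,0,0,0,1],[0,0,0,0,0,0,1],[0,0,0,0,0,0,1],[0,0,0,0,0,0,1],[0,0,0,0,0,0,1],[0,0,0,0,0,0,1],[0,0,0,0,0,0,1],[0,0,0,0,0,0,1],[0,0,0,0,0,0,1],[0,0,0,0,0,0,1]]'
```

```text
clock: 11.95
tcp_pos: [0.5904, 0.2861, 0.0606]
tool_rot: [0.0, 0.722, 0.692, -0.001]
force: [9.4, -1.7, -17.3]
grip_width: 0.0155
t 11.95 tray xyz mm [ 50.1 302.6  60.6] w 15.5 F [  9.4  -1.7 -17.3] zaxis [-0.001 -0.002 -1.   ] q [ 0.37  0.36  1.44 -0.    1.34 -1.15]
clock: 13.0
tcp_pos: [0.5904, 0.2861, 0.0606]
tool_rot: [0.0, 0.722, 0.692, -0.001]
force: [9.5, -1.6, -16.2]
grip_width: 0.0159
```

View pics/q3_side.png

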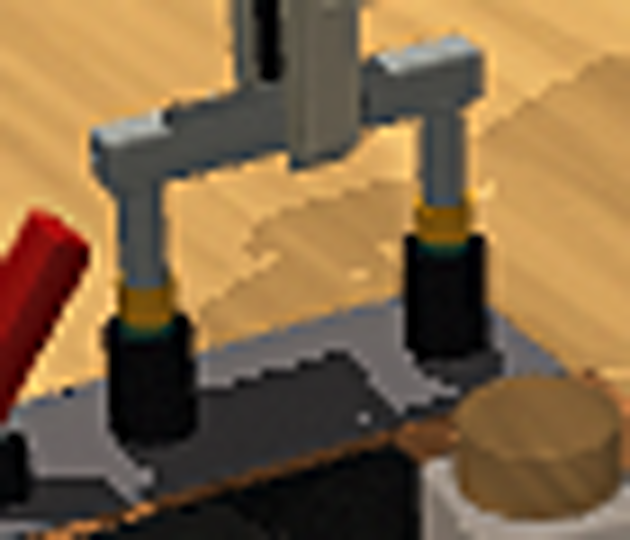

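About 16 N with the green edge showing. I'll hold one more second, then lower and release.

```bash
python3 -m creep '[[0,0,0,0,0,0,1],[0,0,0,0,0,0,1],[0,0,0,0,0,0,1],[0,0,0,0,0,0,1],[0,0,0,0,0,0,1],[0,0,0,0,0,0,1],[0,0,0,0,0,0,1],[0,0,0,0,0,0,1],[0,0,0,0,0,0,1],[0,0,0,0,0,0,1]]'; python3 -m creep '[[0,0,0.2,0,0,0,1],[0,0,0.2,0,0,0,1],[0,0,0.2,0,0,0,1],[0,0,0.08,0,0,0,1],[0,0,0,0,0,0,1],[0,0,0,0,0,0,0.5],[0,0,0,0,0,0,0.5],[0,0,0,0,0,0,0.5],[0,0,0,0,0,0,0.5]]'; python3 -c "
from h import *
st()"
```

```text
clock: 14.0
tcp_pos: [0.5894, 0.2862, 0.0625]
tool_rot: [-0.0, 0.722, 0.692, -0.002]
force: [-1.1, -6.5, -4.9]
grip_width: 0.0151
clock: 14.9
tcp_pos: [0.5901, 0.288, 0.0462]
tool_rot: [-0.0, 0.722, 0.692, -0.0]
force: [0.5, 0.7, 0.0]
grip_width: 0.043
t 14.9 tray xyz mm [ 49.8 304.5  46.2] w 43.0 F [0.5 0.7 0. ] zaxis [-0.001  0.    -1.   ] q [ 0.38  0.37  1.45  0.    1.32 -1.15]
```

Near t=14 the force dropped, so the grip slackened at the end of the hold. The green hold is confirmed only from 11.4 to 13.0 s. That already exceeds the 1 s criterion, but I'll repeat the pull to get a clean two seconds.

```bash
python3 -m creep '[[0,0,0.15,0,0,0,0.5],[0,0,0,0,0,0,1],[0,0,0,0,0,0,1],[0,0,0,0,0,0,1],[0,0,0,0,0,0,1],[0,0,0,0,0,0,1],[0,0,-0.2,0,0,0,1],[0,0,-0.2,0,0,0,1],[0,0,-0.2,0,0,0,1],[0,0,0,0,0,0,1]]' 45; python3 -c "
from h import *
st()"
```

```text
clock: 15.9
tcp_pos: [0.5903, 0.2861, 0.0561]
tool_rot: [0.0, 0.722, 0.692, -0.001]
force: [6.7, -3.0, -14.6]
grip_width: 0.0154
t 15.9 tray xyz mm [ 50.  302.6  56.1] w 15.4 F [  6.7  -3.  -14.6] zaxis [-0.001 -0.002 -1.   ] q [ 0.37  0.36  1.44 -0.    1.33 -1.15]
```

```bash
python3 -m creep '[[0,0,-0.08,0,0,0,1],[0,0,0,0,0,0,1],[0,0,0,0,0,0,1],[0,0,0,0,0,0,1],[0,0,0,0,0,0,1],[0,0,0,0,0,0,1],[0,0,0,0,0,0,1],[0,0,0,0,0,0,1],[0,0,0,0,0,0,1],[0,0,0,0,0,0,1]]'; python3 -m creep '[[0,0,0,0,0,0,1],[0,0,0,0,0,0,1],[0,0,0,0,0,0,1],[0,0,0,0,0,0,1],[0,0,0,0,0,0,1],[0,0,0,0,0,0,1],[0,0,0,0,0,0,1],[0,0,0,0,0,0,1],[0,0,0,0,0,0,1],[0,0,0,0,0,0,1]]';  python3 -m creep '[[0,0,0.2,0,0,0,1],[0,0,0.2,0,0,0,1],[0,0,0.2,0,0,0,1],[0,0,0.06,0,0,0,1],[0,0,0,0,0,0,1],[0,0,0,0,0,0,0.5],[0,0,0,0,0,0,0.5],[0,0,0,0,0,0,0.5],[0,0,0,0,0,0,0.5]]'; python3 -c "
from h import *
st()"
```

```text
clock: 16.9
tcp_pos: [0.5902, 0.2861, 0.0571]
tool_rot: [0.0, 0.722, 0.692, -0.001]
force: [7.5, -1.8, -14.4]
grip_width: 0.0159
clock: 17.9
tcp_pos: [0.5902, 0.2861, 0.0571]
tool_rot: [0.0, 0.722, 0.692, -0.001]
force: [7.5, -1.9, -14.7]
grip_width: 0.016
clock: 18.8
tcp_pos: [0.5905, 0.288, 0.0436]
tool_rot: [-0.0, 0.722, 0.692, 0.0]
force: [-1.2, 0.5, -0.1]
grip_width: 0.043
t 18.8 tray xyz mm [ 50.2 304.5  43.6] w 43.0 F [-1.2  0.5 -0.1] zaxis [ 0.  0. -1.] q [ 0.38  0.38  1.45  0.    1.31 -1.15]
```

```bash
python3 -m creep '[[0,0,-0.9,0,0,0,0.5],[0,0,-0.9,0,0,0,0.5],[0,0,-0.9,0,0,0,0.5],[0,0,-0.9,0,0,0,0.5],[0,0,-0.9,0,0,0,0.5],[-1,-0.33,0,0,0,0,0.5],[-1,-0.33,0,0,0,0,0.5],[-1,-0.33,0,0,0,0,0.5],[-1,-0.33,0,0,0,0,0.5],[-1,-0.33,0,0,0,0,0.5]]'; python3 - <<'E'
from h import *
st()
c=cams.capture("side");cv2.imwrite("pics/r_side.png",c["frame"])
E
python3 -m creep '[[-1,-0.33,0,0,0,0,1],[-1,-0.33,0,0,0,0,1],[-1,-0.33,0,0,0,0,1],[-1,-0.33,0,0,0,0,1],[-1,-0.33,0,0,0,0,1],[-1,-0.33,0,0,0,0,1],[-1,-0.33,0,0,0,0,1],[-1,-0.33,0,0,0,0,1],[-1,-0.33,0,0,0,0,1],[-1,-0.33,0,0,0,0,1]]'; python3 -m creep '[[-1,-0.33,0,0,0,0,1],[-1,-0.33,0,0,0,0,1],[-1,-0.33,0,0,0,0,1],[-1,-0.33,0,0,0,0,1],[-1,-0.33,0,0,0,0,1],[-1,-0.33,0,0,0,0,1],[-1,-0.33,0,0,0,0,1],[-1,-0.33,0,0,0,0,1],[-1,-0.33,0,0,0,0,1],[0,0,0,0,0,0,1]]'; python3 - <<'E'
from h import *
st()
plan(-.15,-.302,.030)
for n in ["scene","side","wrist"]:
    c=cams.capture(n);cv2.imwrite(f"pics/r1_{n}.png",c["frame"])
p=np.load("tray.npy")
print(proj(c,T2W(*p,np.array([(-105.7,-302,94.4),(-130,-265,22),(-130,-275,22),(-130,-340,22)])/1e3)).round(0).tolist())
E
```

```text
clock: 19.8
tcp_pos: [0.5436, 0.1639, 0.1561]
tool_rot: [0.0, 0.722, 0.692, 0.0]
force: [0.5, -0.0, 0.6]
grip_width: 0.0466
t 19.8 tray xyz mm [  8.5 178.5 156.1] w 46.6 F [ 0.5 -0.   0.6] zaxis [ 0.  0. -1.] q [ 0.2   0.06  1.61  0.    1.47 -1.33]
clock: 20.85
tcp_pos: [0.4509, -0.0825, 0.1562]
tool_rot: [0.0, 0.722, 0.692, 0.0]
force: [0.9, 0.1, 0.1]
grip_width: 0.0005
clock: 21.85
tcp_pos: [0.3668, -0.3058, 0.1562]
tool_rot: [0.0, 0.723, 0.691, -0.0]
force: [0.9, 0.3, -0.2]
grip_width: 0.0007
t 21.85 tray xyz mm [-148.6 -298.1  156.2] w 0.7 F [ 0.9  0.3 -0.2] zaxis [ 0.    -0.001 -1.   ] q [-0.8  -0.2   1.85 -0.    1.49 -2.33]
tgt [ 0.3652 -0.3096  0.03  ] turn [ 0.    0.01 -0.03] shift now [-0.15 -0.06  5.05] after turn [-0.16 -0.06  5.05]
[[314.0, 292.0], [353.0, 238.0], [342.0, 238.0], [277.0, 238.0]]
```

View pics/r_side.png

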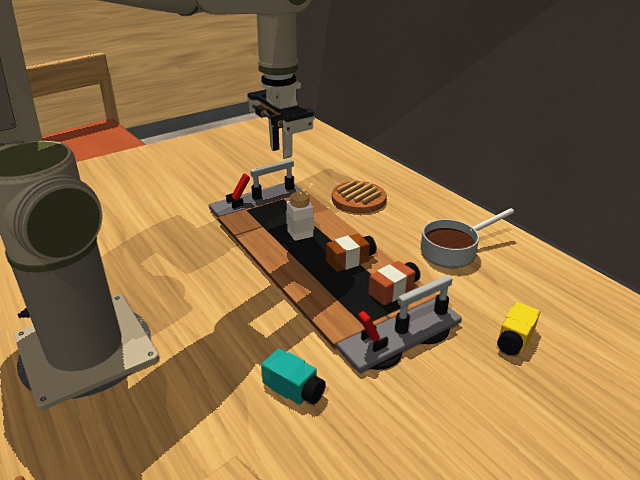

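View pics/r1_wrist.png

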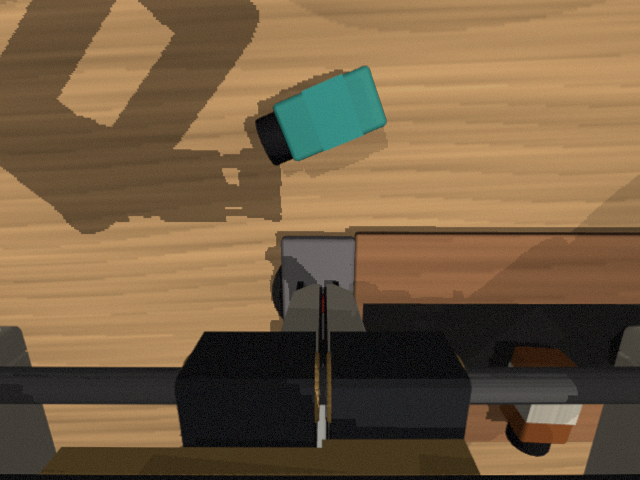

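The foot is at u≈318 and the fingers at u≈323, so I'll shift about 4 mm. The turquoise decoy at (325,115) is clear. I'll lower the fingers and push.

```bash
python3 -m creep '[[-0.15,0,0.9,0,0,0,1],[0,0,0.9,0,0,0,1],[0,0,0.9,0,0,0,1],[0,0,0.9,0,0,0,1],[0,0,0.9,0,0,0,1],[0,0,0.5,0,0,0,1],[0,0,0,0,0,0,1]]'; python3 -m creep '[[0,0.4,0,0,0,0,1],[0,0.4,0,0,0,0,1],[0,0.4,0,0,0,0,1],[0,0.4,0,0,0,0,1],[0,0.4,0,0,0,0,1],[0,0.4,0,0,0,0,1],[0,0.4,0,0,0,0,1],[0,0.4,0,0,0,0,1],[0,0.2,0,0,0,0,1],[0,0,0,0,0,0,1]]';python3 -m creep '[[0,0.15,0,0,0,0,1],[0,0,0,0,0,0,1]]'; python3 - <<'E'
from h import *
st()
c=cams.capture("side");b=(340,240,130,120)
cv2.imwrite("pics/r2_side.png",cv2.resize(c["frame"][b[1]:b[1]+b[3],b[0]:b[0]+b[2]],None,fx=5,fy=5,interpolation=cv2.INTER_CUBIC))
E
```

```text
clock: 22.7
tcp_pos: [0.3667, -0.3052, 0.0291]
tool_rot: [-0.002, 0.721, 0.693, 0.0]
force: [-0.3, -0.7, 0.5]
grip_width: 0.0008
clock: 23.7
tcp_pos: [0.4515, -0.3104, 0.0303]
tool_rot: [-0.001, 0.722, 0.692, -0.001]
force: [-7.0, 0.7, 2.8]
grip_width: 0.0009
clock: 23.9
tcp_pos: [0.4521, -0.3104, 0.0299]
tool_rot: [-0.004, 0.722, 0.692, -0.002]
force: [-20.6, 1.4, 10.7]
grip_width: 0.0007
t 23.9 tray xyz mm [ -63.1 -299.2   29.9] w 0.7 F [-20.6   1.4  10.7] zaxis [-0.008  0.002 -1.   ] q [-0.69  0.13  1.78 -0.    1.25 -2.22]
```

View pics/r2_side.png

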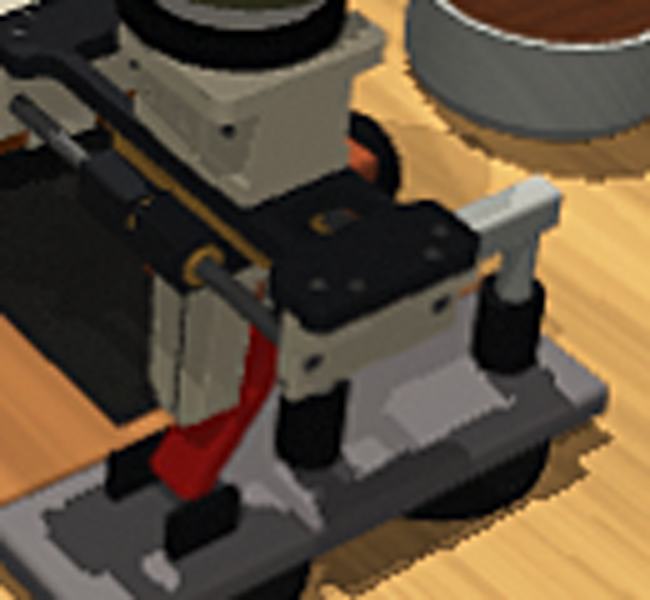

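The right lever is locked, at its stop. Next is the right handle.

```bash
python3 -m creep '[[0,-0.6,0,0,0,0,0.5],[0,0,-0.8,0,0,0,0.5],[0,0,-0.8,0,0,0,0.5],[0,0,-0.8,0,0,0,0.5],[0,0,-0.8,0,0,0,0.5],[0,0.95,0,0,0,0,0.5],[0,0.95,0,0,0,0,0.5],[0,0.95,0,0,0,0,0.5],[0,0.95,0,0,0,0,0.5],[-0.1,0.95,0,0,0,0,0.5]]'; python3 -m creep '[[0,0.3,0,0,0,0,0.5],[0,0,0,0,0,0,0.5]]';  python3 - <<'E'
from h import *
st(); plan(.05,-.302,.042)
c=cams.capture("wrist"); cv2.imwrite("pics/w4.png",c["frame"])
E
```

```text
clock: 24.95
tcp_pos: [0.5615, -0.3174, 0.1108]
tool_rot: [0.0, 0.722, 0.692, 0.0]
force: [0.7, -0.2, -0.2]
grip_width: 0.0468
clock: 25.15
tcp_pos: [0.568, -0.3177, 0.1105]
tool_rot: [-0.0, 0.721, 0.692, 0.0]
force: [-0.1, -0.6, -0.5]
grip_width: 0.0465
t 25.15 tray xyz mm [  53.  -301.6  110.5] w 46.5 F [-0.1 -0.6 -0.5] zaxis [ 0.  0. -1.] q [-0.59  0.31  1.42  0.    1.42 -2.12]
tgt [ 0.565 -0.318  0.042] turn [ 0.   -0.    0.01] shift now [-0.02 -0.12  2.74] after turn [-0.02 -0.12  2.74]
```

View pics/w4.png

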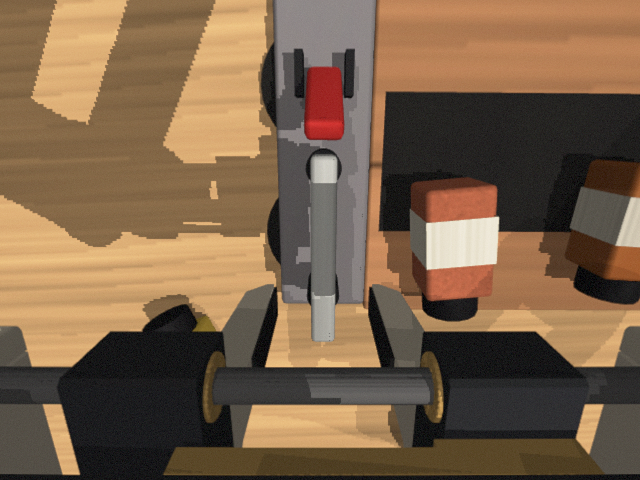

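The bar is centred at u≈323. I'll descend, grip at 60 N and lift.

```bash
python3 -m creep '[[0,-0.12,0.6,0,0,0,0.5],[0,0,0.6,0,0,0,0.5],[0,0,0.6,0,0,0,0.5],[0,0,0.6,0,0,0,0.5],[0,0,0.3,0,0,0,0.5],[0,0,0,0,0,0,0.5],[0,0,0,0,0,0,1],[0,0,0,0,0,0,1],[0,0,0,0,0,0,1],[0,0,0,0,0,0,1]]' 55; python3 -m creep '[[0,0,0,0,0,0,1],[0,0,-0.2,0,0,0,1],[0,0,-0.2,0,0,0,1],[0,0,0,0,0,0,1]]'; python3 -c "
from h import *
st()"
```

```text
clock: 26.2
tcp_pos: [0.5646, -0.3182, 0.0441]
tool_rot: [0.001, 0.722, 0.692, 0.0]
force: [-0.5, 0.2, -0.2]
grip_width: 0.019
clock: 26.6
tcp_pos: [0.5645, -0.3173, 0.0531]
tool_rot: [-0.0, 0.722, 0.692, 0.0]
force: [5.9, 1.9, -9.7]
grip_width: 0.0153
t 26.6 tray xyz mm [  49.4 -301.4   53.1] w 15.3 F [ 5.9  1.9 -9.7] zaxis [ 0.     0.001 -1.   ] q [-0.59  0.34  1.48  0.    1.32 -2.12]
```

```bash
python3 -m creep '[[0,0,-0.15,0,0,0,1],[0,0,-0.12,0,0,0,1],[0,0,0,0,0,0,1],[0,0,0,0,0,0,1]]'; python3 - <<'E'
from h import *
st()
c=cams.capture("side"); b=(390,250,80,80)
cv2.imwrite("pics/q4_side.png",cv2.resize(c["frame"][b[1]:b[1]+b[3],b[0]:b[0]+b[2]],None,fx=7,fy=7,interpolation=cv2.INTER_CUBIC))
E
```

```text
clock: 27.0
tcp_pos: [0.5644, -0.3173, 0.0583]
tool_rot: [-0.0, 0.722, 0.692, 0.0]
force: [8.8, -1.1, -14.6]
grip_width: 0.0156
t 27.0 tray xyz mm [  49.4 -301.4   58.3] w 15.6 F [  8.8  -1.1 -14.6] zaxis [ 0.     0.001 -1.   ] q [-0.59  0.34  1.47  0.    1.33 -2.12]
```

View pics/q4_side.png

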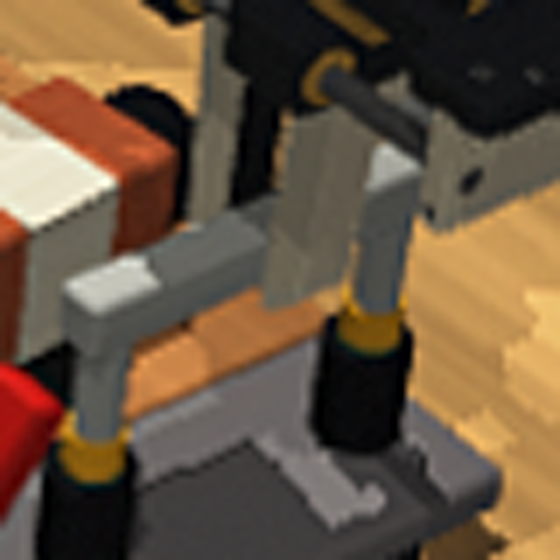

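```bash
python3 -m creep '[[0,0,-0.09,0,0,0,1],[0,0,0,0,0,0,1],[0,0,0,0,0,0,1],[0,0,0,0,0,0,1]]'; python3 - <<'E'
from h import *
c=cams.capture("side"); b=(390,250,80,80)
cv2.imwrite("pics/q5_side.png",cv2.resize(c["frame"][b[1]:b[1]+b[3],b[0]:b[0]+b[2]],None,fx=7,fy=7,interpolation=cv2.INTER_CUBIC))
E
for i in 1 2; do true; done; python3 -m creep '[[0,0,0,0,0,0,1],[0,0,0,0,0,0,1],[0,0,0,0,0,0,1],[0,0,0,0,0,0,1],[0,0,0,0,0,0,1],[0,0,0,0,0,0,1],[0,0,0,0,0,0,1],[0,0,0,0,0,0,1],[0,0,0,0,0,0,1],[0,0,0,0,0,0,1]]'; python3 -m creep '[[0,0,0,0,0,0,1],[0,0,0,0,0,0,1],[0,0,0,0,0,0,1],[0,0,0,0,0,0,1],[0,0,0,0,0,0,1],[0,0,0,0,0,0,1],[0,0,0,0,0,0,1],[0,0,0,0,0,0,1],[0,0,0,0,0,0,1],[0,0,0,0,0,0,1]]'
```

```text
clock: 27.45
tcp_pos: [0.5643, -0.3173, 0.0601]
tool_rot: [-0.0, 0.722, 0.692, 0.0]
force: [10.2, -1.6, -16.9]
grip_width: 0.0156
clock: 28.5
tcp_pos: [0.5643, -0.3173, 0.0601]
tool_rot: [-0.0, 0.722, 0.692, 0.0]
force: [9.6, -0.7, -17.2]
grip_width: 0.0154
clock: 29.5
tcp_pos: [0.5643, -0.3173, 0.0601]
tool_rot: [-0.0, 0.722, 0.692, 0.0]
force: [10.5, -1.1, -16.7]
grip_width: 0.0153
```

View pics/q5_side.png

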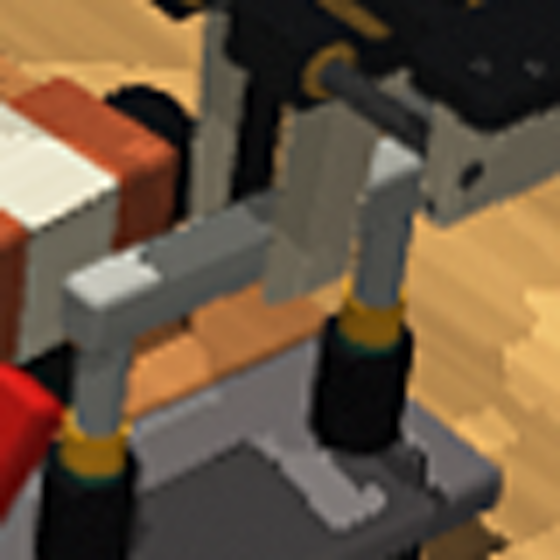

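The green edge showed steadily for 2 s at about 17 N. I'll lower, release, rise and look at the jars.

```bash
python3 -m creep '[[0,0,0.2,0,0,0,1],[0,0,0.2,0,0,0,1],[0,0,0.2,0,0,0,1],[0,0,0.06,0,0,0,1],[0,0,0,0,0,0,1],[0,0,0,0,0,0,0.5],[0,0,0,0,0,0,0.5],[0,0,0,0,0,0,0.5],[0,0,0,0,0,0,0.5]]'; python3 -m creep '[[0,0,-0.9,0,0,0,0.5],[0,0,-0.9,0,0,0,0.5],[0,0,-0.9,0,0,0,0.5],[0,0,-0.9,0,0,0,0.5],[0,-0.9,-0.9,0,0,0,0.5],[0.5,-0.9,-0.9,0,0,0,0.2],[0.8,-0.9,0,0,0,0,0.2],[0.8,-0.9,0,0,0,0,0.2],[0.8,-0.9,0,0,0,0,0.2],[0.8,0,0,0,0,0,0.2]]'; python3 - <<'E'
from h import *
st()
for n in ["scene","side","wrist"]:
    c=cams.capture(n);cv2.imwrite(f"pics/j_{n}.png",c["frame"])
    for k in ["jar1_mid","jar2_mid","upright1_mid"]:
        for m in cams.spot_in(c,k)[:3]: print(n,k,round(m["confidence"],2),np.round(m["box"],1))
E
```

```text
clock: 30.4
tcp_pos: [0.5641, -0.3183, 0.0462]
tool_rot: [0.0, 0.722, 0.692, -0.0]
force: [-0.1, -0.3, -0.6]
grip_width: 0.0433
clock: 31.4
tcp_pos: [0.4536, -0.2204, 0.1811]
tool_rot: [0.0, 0.722, 0.692, -0.0]
force: [-0.0, -0.4, -0.8]
grip_width: 0.0742
t 31.4 tray xyz mm [ -65.4 -209.2  181.1] w 74.2 F [-0.  -0.4 -0.8] zaxis [-0.    -0.001 -1.   ] q [-0.55 -0.13  1.75 -0.    1.52 -2.08]
scene jar1_mid 0.89 [219.3 179.4  37.3  25.9]
scene jar1_mid 0.61 [276.6 242.3  32.4  41.5]
scene jar1_mid 0.49 [345.9 226.2  27.8  52.1]
scene jar2_mid 0.95 [216.9 240.9  35.7  40.1]
scene jar2_mid 0.66 [110.8 268.4  25.9  50. ]
scene upright1_mid 0.77 [346.5 229.7  27.9  49.9]
side jar1_mid 0.84 [264.2 345.6  61.6  60.3]
side jar1_mid 0.61 [326.4 234.3  51.2  37.8]
side jar2_mid 0.75 [500.9 305.8  40.1  52.8]
side jar2_mid 0.62 [372.6 262.   45.8  40.7]
side upright1_mid 0.94 [282.3 194.5  33.7  44.9]
side upright1_mid 0.33 [345.5 177.9  19.1  35.9]
wrist jar1_mid 0.8 [156.2   0.  131.5  69.4]
wrist jar1_mid 0.62 [429.7 264.3  72.7  83.8]
wrist jar1_mid 0.53 [206.3 208.2  39.2  67.8]
wrist jar2_mid 0.67 [302.  277.5  56.7  89.7]
wrist upright1_mid 0.75 [567.7 252.5  72.3  79.7]
```

View pics/j_wrist.png

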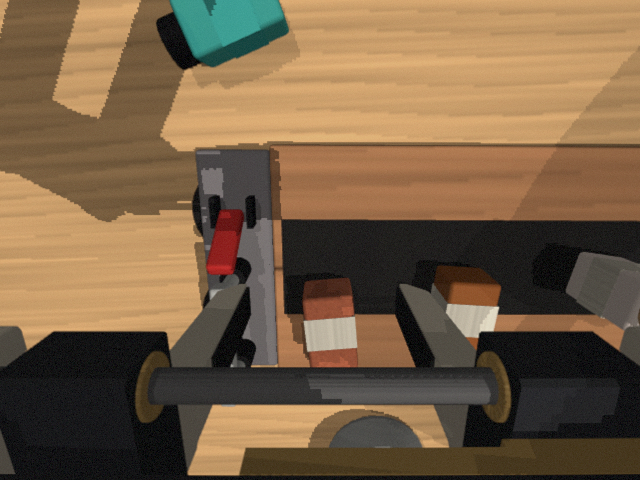

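View pics/j_scene.png

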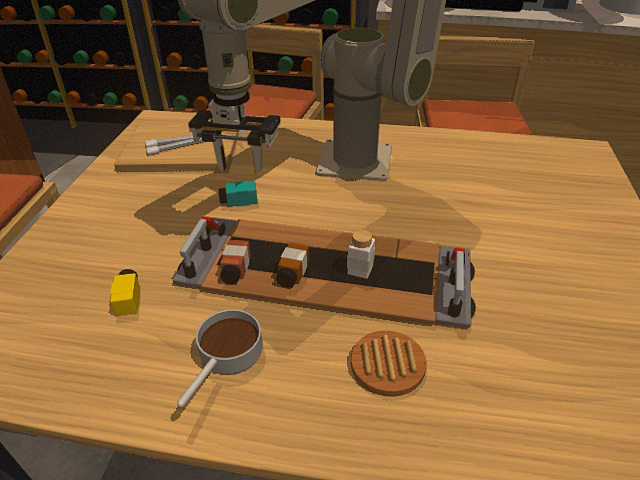

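```bash
python3 - <<'E'
from h import *
im=cv2.imread("pics/j_wrist.png"); cv2.imwrite("pics/jz1.png",cv2.resize(im[200:380,270:640],None,fx=2.1,fy=2.1,interpolation=cv2.INTER_CUBIC))
im=cv2.imread("pics/j_side.png"); cv2.imwrite("pics/jz2.png",cv2.resize(im[180:320,270:440],None,fx=4,fy=4,interpolation=cv2.INTER_CUBIC))
E
```

```text
(no output)
```

View pics/jz1.png

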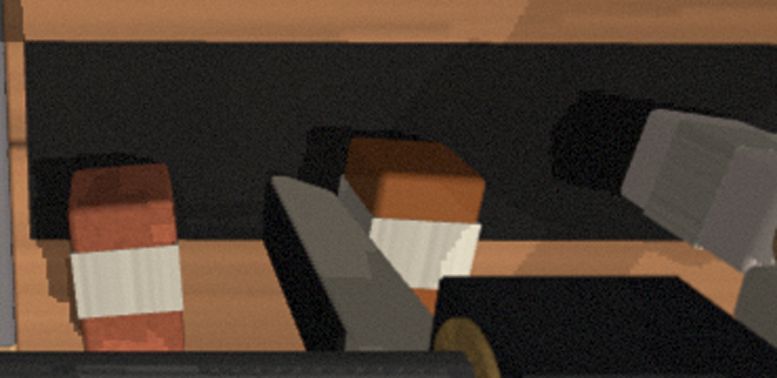

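View pics/jz2.png

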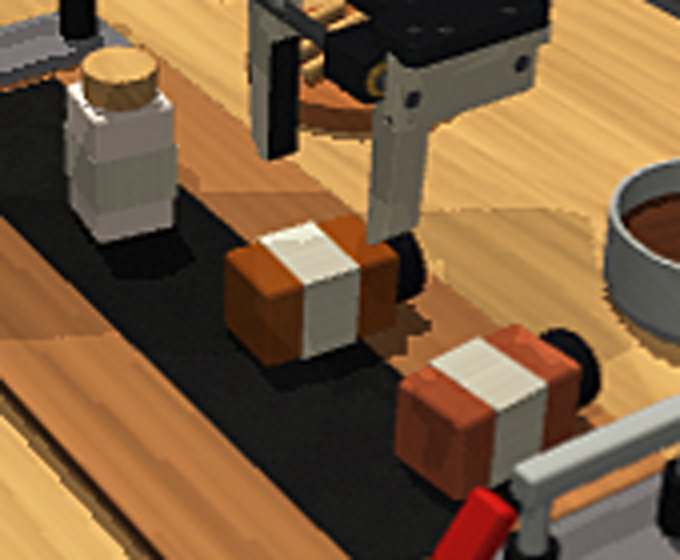

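```bash
cat > jf.py <<'E'
from h import *
from scipy.optimize import least_squares
cw=cams.capture("wrist"); cd=cams.capture("side"); p=np.load("tray.npy")
def C(b): # lying jar local: x along axis from mid, y lateral, z
    return np.array(b)
et_m=(-52.5,-25,72);et_p=(-52.5,25,72);eb_m=(-52.5,-25,22);eb_p=(-52.5,25,22);lt_m=(32.5,-25,72);lt_p=(32.5,25,72)
J={"jar2":([(et_m,(68,210)),(et_p,(172,200)),(eb_m,(75,172)),(eb_p,(167,165))],[(et_p,(398,378)),(et_m,(465,412)),(eb_m,(460,498)),(lt_m,(583,370)),(lt_p,(517,325))]),
"jar1":([(et_m,(378,178)),(et_p,(485,182)),(eb_m,(347,140)),(eb_p,(440,147))],[(et_p,(225,255)),(et_m,(300,285)),(eb_m,(272,363)),(lt_m,(398,265)),(lt_p,(355,215))])}
for n,(W,D) in J.items():
    PW=np.array([a for a,_ in W])/1e3;UW=np.array([u for _,u in W])/2.1+[270,200]
    PD=np.array([a for a,_ in D])/1e3;UD=np.array([u for _,u in D])/4+[270,180]
    g=lambda q,P:T2W(*p,T2W(q[0],q[1],q[2],P))
    f=lambda q:np.r_[(proj(cw,g(q,PW))-UW).ravel()*.5,(proj(cd,g(q,PD))-UD).ravel()]
    r=least_squares(f,[.02,-.15,0],loss="soft_l1",f_scale=2); print(n,r.x.round(4),f(r.x).reshape(-1,2).round(1).tolist())
E
python3 jf.py
```

```text
jar2 [ 0.0614 -0.2015  0.0669] [[-0.8, 0.7], [0.2, 1.5], [-1.2, -0.4], [-0.4, -0.2], [-0.8, -1.2], [-0.9, 2.8], [-1.5, 0.9], [0.7, -2.1], [0.2, -2.4]]
jar1 [ 0.0479 -0.0668 -0.0689] [[-0.5, 0.2], [-0.2, 0.9], [-0.9, -0.1], [-0.4, -0.3], [-0.3, -2.3], [-7.5, 1.9], [-1.1, 1.2], [1.6, -3.7], [0.2, -2.2]]
```

Jar poses in the tray frame: jar2 mid at (61,−201) mm with yaw 0.07, jar1 mid at (48,−67) mm with yaw −0.07. Before grasping I'll try the final tilt in free air. That also shows whether the fingertip offset is fixed to the tool or to the world.

```bash
python3 -m creep '[[0,0.75,0,0,0,0,0.1],[0,0.75,0,0,0,0,0.1],[0,0.75,0,0,0,0,0.1],[0,0.75,0,0,0,0,0.1],[0,0,0,-0.9,0,0,0.1],[0,0,0,-0.9,0,0,0.1],[0,0,0,-0.9,0,0,0.1],[0,0,0,-0.9,0,0,0.1],[0,0,0,-0.9,0,0,0.1]]';  python3 -m creep '[[0,0,0,-0.9,0,0,0.1],[0,0,0,-0.9,0,0,0.1],[0,0,0,-0.9,0,0,0.1],[0,0,0,-0.9,0,0,0.1],[0,0,0,-0.6,0,0,0.1],[0,0,0,0,0,0,0.1]]'; python3 - <<'E'
from h import *
st(); plan(.01,-.2,.18,.873)
s=sensors.sense()["tcp_pos"]; z=rot().apply([0,0,1]); x=rot().apply([1,0,0])
for n in ["scene","side"]:
    c=cams.capture(n); im=c["frame"].copy()
    for t,col in ((s,(0,255,0)),(s-.033*z,(255,0,255)),(s+[0,0,.033],(255,255,0))):
        for k in (-1,1):
            u=proj(c,t+x*k*.0435)[0]; cv2.circle(im,(int(u[0]),int(u[1])),2,col,-1)
    u=proj(c,s)[0].astype(int); im=im[max(0,u[1]-90):u[1]+60,max(0,u[0]-90):u[0]+90]
    cv2.imwrite(f"pics/v_{n}.png",cv2.resize(im,None,fx=3.5,fy=3.5))
E
```

```text
clock: 33.0
tcp_pos: [0.5308, -0.2242, 0.1815]
tool_rot: [0.163, 0.703, 0.674, 0.155]
force: [0.4, -0.3, -0.1]
grip_width: 0.084
clock: 33.6
tcp_pos: [0.5345, -0.2077, 0.1885]
tool_rot: [0.302, 0.665, 0.622, 0.28]
force: [-0.1, -1.3, 0.1]
grip_width: 0.0831
t 33.6 tray xyz mm [  14.9 -193.1  188.5] w 83.1 F [-0.1 -1.3  0.1] zaxis [ 0.749 -0.053 -0.66 ] q [-0.87 -0.78  2.45  0.73  0.94 -2.66]
tgt [ 0.5293 -0.2144  0.18  ] turn [-0.23  0.22 -0.15] shift now [-0.28 -0.38  0.08] after turn [-0.28 -0.39  0.07]
```

View pics/v_scene.png

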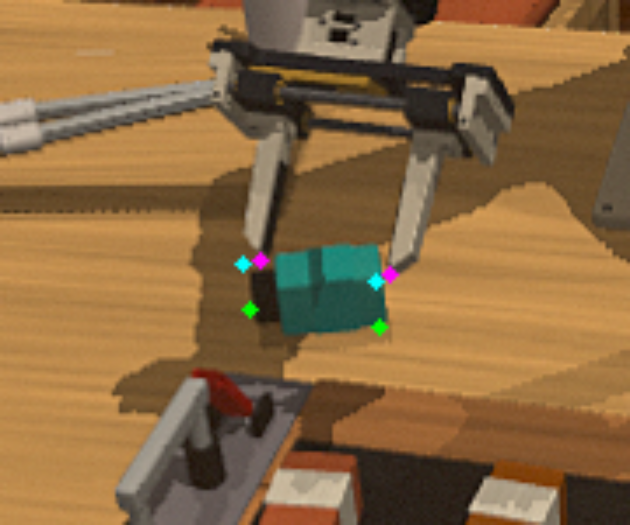

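View pics/v_side.png

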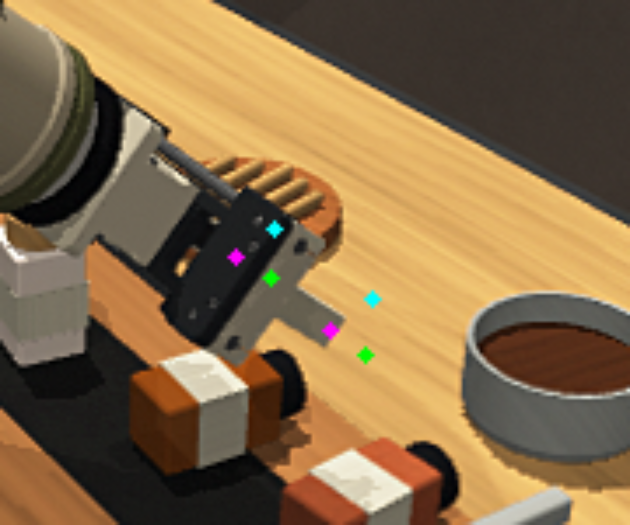

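The offset is fixed to the tool: the magenta marker, TCP − 33 mm·z_tool, lies on the fingertips. Joint 6 reached its limit, so I need the half-turned grasp. I'll fit a simple kinematic model to check reach first.

```bash
cat > kin.py <<'E'
from h import *
from scipy.optimize import least_squares
def fk(q,L):
    h,L1,L2,L3,r0,e=L
    A=R.from_euler("z",q[0]); p=A.apply([r0,0,h])
    A=A*R.from_euler("y",q[1]); p=p+A.apply([0,0,L1])
    A=A*R.from_euler("y",q[2]); p=p+A.apply([e,0,L2])
    A=A*R.from_euler("z",q[3])*R.from_euler("y",q[4]); p=p+A.apply([0,0,L3])
    return p,A*R.from_euler("z",q[5])
lo=np.array([-2.96,-.89,.02,-1.34,0,-2.66]);hi=np.array([2.96,2.26,2.5,4.48,2.73,2.66])
D=[([1.2576,.1311,1.4893,0,1.523,-.0854],[.135256,.58388,.1791]),([.53,-.18,1.79,0,1.53,-.99],[.3926,.2912,.1803]),([.46,.11,1.72,0,1.31,-1.07],[.479,.2923,.0676]),([.46,.15,1.75,0,1.24,-1.07],[.4787,.2922,.0297]),([.37,.32,1.40,0,1.42,-1.15],[.5914,.2874,.1101]),([-.8,-.2,1.85,0,1.49,-2.33],[.3668,-.3058,.1562])]
s=sensors.sense(); D.append((s["joints"],s["tcp_pos"])); D.append(([-.87,-.78,2.45,.73,.94,-2.66],[.5345,-.2077,.1885]))
r=least_squares(lambda L:np.concatenate([fk(q,L)[0]-p for q,p in D]),[.4,.4,.4,.3,0,0])
if __name__=="__main__": print(r.x.round(4),(r.fun.reshape(-1,3)*1e3).round(1).tolist()); print(fk(s["joints"],r.x)[1].as_matrix().round(3),rot().as_matrix().round(3))
L=r.x
E
python3 kin.py
```

```text
[0.3892 0.4233 0.5444 0.4952 0.0125 0.1125] [[51.2, -8.2, -4.8], [19.0, -50.0, -3.6], [20.2, -45.0, -1.1], [18.9, -45.7, 0.4], [31.5, -45.8, -6.5], [-44.2, -26.3, -2.6], [-5.2, -7.1, 7.9], [-4.1, -7.5, 10.3]]
[[-0.067 -0.659  0.749]
 [-0.998  0.04  -0.054]
 [ 0.005 -0.751 -0.66 ]] [[ 0.067  0.659  0.749]
 [ 0.998 -0.04  -0.054]
 [-0.005  0.751 -0.66 ]]
```

```bash
sed -i 's/h,L1,L2,L3,r0,e=L/h,L1,L2,L3,r0,e,d=L/; s/A.apply(\[r0,0,h\])/A.apply([r0,d,h])/; s/R.from_euler("z",q\[5\])/R.from_euler("z",q[5]+np.pi)/; s/\[.4,.4,.4,.3,0,0\]/[.4,.4,.4,.3,0,0,0.05]/' kin.py
cat >> kin.py <<'E'
def tgt(tx,ty,z,tilt,yaw=0,flip=0):
    """true fingertip in tray frame -> reported TCP pose"""
    p=np.load("tray.npy"); Rt=R.from_euler("z",p[2])
    Rg=Rt*R.from_euler("z",yaw)*R.from_euler("y",-tilt)*R.from_matrix(np.array([[0.,1,0],[1,0,0],[0,0,-1]]))*R.from_euler("z",np.pi*flip)
    return T2W(*p,[tx,ty,z])[0]+Rg.apply([0,0,.033]),Rg
def ik(P,Rg,q0s):
    best=None
    for q0 in q0s:
        f=lambda q:np.r_[(fk(q,L)[0]-P)*10,(Rg.inv()*fk(q,L)[1]).as_rotvec()*2]
        rr=least_squares(f,np.clip(q0,lo+.01,hi-.01),bounds=(lo,hi))
        if best is None or rr.cost<best.cost: best=rr
    return best
E
cat > reach.py <<'E'
from kin import *
print(L.round(4),(r.fun.reshape(-1,3)*1e3).round(1).tolist())
for y in (-.201,-.067):
  for flip in (0,1):
    for (x,z,t,nm) in ((.048,.033,-40,"pick"),(.060,.033,-40,"pick+"),(.06,.12,-40,"pickup"),(.02,.062,50,"place"),(.02,.066,40,"place40"),(.02,.12,50,"placeup"),(.0,.055,60,"place60"),(-.08,.12,50,"retreat")):
        P,Rg=tgt(x,y,z,np.radians(t),0,flip)
        b=ik(P,Rg,[[a,-.2,1.8,k,1.3,m] for a in (-.4,0) for k in (-.8,0,.8) for m in (-2,1,0)])
        print(y,flip,nm,"cost%.5f"%b.cost,b.x.round(2))
E
python3 reach.py
```

```text
[0.323  0.3694 0.5498 0.4153 0.0045 0.0688 0.0512] [[0.3, 0.6, -1.1], [0.6, -1.5, 0.6], [-0.3, 2.0, -0.1], [-1.0, 1.6, 0.5], [0.7, -2.9, -1.5], [0.4, 1.1, 1.5], [-0.6, 0.0, -1.2], [0.5, -0.3, 1.3]]
-0.201 0 pick cost0.00000 [-0.33  1.03  0.76 -0.21  2.02 -1.89]
-0.201 0 pick+ cost0.00000 [-0.33  1.07  0.7  -0.21  2.04 -1.89]
-0.201 0 pickup cost0.00000 [-0.33  0.98  0.67 -0.22  2.15 -1.92]
-0.201 0 place cost0.02345 [-0.9  -0.2   2.5   1.47  0.68  2.66]
-0.201 0 place40 cost0.00341 [-0.71 -0.29  2.33  0.66  0.64 -2.66]
-0.201 0 placeup cost0.02357 [-0.73 -0.51  2.43  0.73  0.65 -2.66]
-0.201 0 place60 cost0.00538 [-1.03 -0.13  2.5   1.52  0.84  2.53]
-0.201 0 retreat cost0.07459 [-0.94 -0.74  2.5   0.63  0.99 -2.66]
-0.201 1 pick cost0.00000 [-0.33  1.03  0.76 -0.21  2.02  1.25]
-0.201 1 pick+ cost0.00000 [-0.33  1.07  0.7  -0.21  2.04  1.25]
-0.201 1 pickup cost0.00000 [-0.33  0.98  0.67 -0.22  2.15  1.23]
-0.201 1 place cost0.00000 [-0.85 -0.28  2.46  1.18  0.64 -0.12]
-0.201 1 place40 cost0.00000 [-0.75 -0.28  2.34  0.75  0.66  0.35]
-0.201 1 placeup cost0.00000 [-0.85 -0.45  2.45
[... 509 characters left out ...]
 [-0.46 -0.63  2.5   0.57  0.61 -2.36]
-0.067 0 place60 cost0.15972 [-0.84 -0.13  2.5   1.47  0.85  2.66]
-0.067 0 retreat cost0.18375 [-0.65 -0.81  2.5   0.51  1.04 -2.39]
-0.067 1 pick cost0.00000 [-0.18  0.97  0.86 -0.09  2.    1.43]
-0.067 1 pick+ cost0.00000 [-0.17  1.    0.81 -0.09  2.03  1.43]
-0.067 1 pickup cost0.00000 [-0.17  0.91  0.78 -0.1   2.14  1.42]
-0.067 1 place cost0.02920 [-0.47 -0.44  2.5   0.77  0.48  0.54]
-0.067 1 place40 cost0.00000 [-0.4  -0.49  2.49  0.47  0.53  0.88]
-0.067 1 placeup cost0.01998 [-0.46 -0.63  2.5   0.57  0.61  0.78]
-0.067 1 place60 cost0.15653 [-0.78 -0.23  2.5   1.35  0.77 -0.28]
-0.067 1 retreat cost0.18375 [-0.65 -0.81  2.5   0.51  1.04  0.75]
```

```bash
cat > reach2.py <<'E'
from kin import *
for y in (-.201,-.067):
    for (x,z,t,nm) in ((.05,.035,-50,"pick"),(.05,.12,-50,"up"),(.02,.07,40,"place"),(.01,.07,40,"place0"),(.02,.07,45,"place45"),(-.05,.12,40,"retr")):
      for yaw in ((0,) if nm in("pick","up") else (0,-.2,-.4)):
        P,Rg=tgt(x,y,z,np.radians(t),yaw,0)
        b=ik(P,Rg,[[a,-.2,1.8,k,1.3,m] for a in (-.4,0) for k in (-.5,0,.5) for m in (-2,-1)])
        print(y,nm,yaw,"cost%.5f"%b.cost,b.x.round(2))
E
python3 reach2.py
```

```text
-0.201 pick 0 cost0.00000 [-0.32  1.27  0.45 -0.27  2.25 -1.92]
-0.201 up 0 cost0.00000 [-0.32  1.17  0.45 -0.3   2.35 -1.96]
-0.201 place 0 cost0.00287 [-0.71 -0.3   2.33  0.66  0.65 -2.66]
-0.201 place -0.2 cost0.00000 [-0.63 -0.36  2.39  0.52  0.51 -2.34]
-0.201 place -0.4 cost0.00000 [-0.49 -0.38  2.4   0.07  0.42 -1.67]
-0.201 place0 0 cost0.00352 [-0.73 -0.34  2.35  0.65  0.67 -2.66]
-0.201 place0 -0.2 cost0.00000 [-0.65 -0.4   2.42  0.53  0.53 -2.36]
-0.201 place0 -0.4 cost0.00000 [-0.5  -0.42  2.43  0.09  0.43 -1.7 ]
-0.201 place45 0 cost0.01885 [-0.7  -0.35  2.38  0.69  0.59 -2.66]
-0.201 place45 -0.2 cost0.00000 [-0.66 -0.4   2.47  0.75  0.44 -2.57]
-0.201 place45 -0.4 cost0.00000 [-0.49 -0.42  2.48  0.12  0.3  -1.72]
-0.201 retr 0 cost0.00155 [-0.87 -0.66  2.47  0.61  0.91 -2.66]
-0.201 retr -0.2 cost0.00174 [-0.77 -0.72  2.5   0.46  0.82 -2.32]
-0.201 retr -0.4 cost0.00430 [-0.59 -0.74  2.5   0.13  0.74 -1.79]
-0.067 pick 0 cost0.00000 [-0.17  1.19  0.59 -0.12  2.23 -1.73]
-0.067 up 0 cost0.00000 [-0.17  1.09  0.59 -0.13  2.33 -1.74]
-0.067 place 0 cost0.00000 [-0.4  -0.5   2.48  0.46  0.54 -2.25]
-0.067 place -0.2 cost0.00000 [-0.24 -0.5   2.49  0.    0.46 -1.57]
-0.067 place -0.4 cost0.00000 [-0.09 -0.43  2.44 -0.47  0.51 -0.88]
-0.067 place0 0 cost0.00021 [-0.41 -0.53  2.5   0.45  0.57 -2.25]
-0.067 place0 -0.2 cost0.00030 [-0.25 -0.53  2.5   0.    0.49 -1.57]
-0.067 place0 -0.4 cost0.00000 [-0.09 -0.47  2.47 -0.46  0.53 -0.89]
-0.067 place45 0 cost0.00576 [-0.43 -0.49  2.5   0.58  0.51 -2.38]
-0.067 place45 -0.2 cost0.00622 [-0.22 -0.49  2.5  -0.06  0.4  -1.5 ]
-0.067 place45 -0.4 cost0.00005 [-0.06 -0.45  2.5  -0.68  0.44 -0.66]
-0.067 retr 0 cost0.02356 [-0.48 -0.8   2.5   0.34  0.92 -2.15]
-0.067 retr -0.2 cost0.02571 [-0.26 -0.8   2.5  -0.    0.85 -1.59]
-0.067 retr -0.4 cost0.01202 [-0.07 -0.76  2.5  -0.34  0.84 -1.03]
```

The model fits within about 2 mm. Plan: grasp with the tool tilted −50°, swing to +40°, and let the jar yaw when placed. I'll go to the pre-grasp for jar2.

```bash
cat > go.py <<'E'
from kin import *
def go(tx,ty,z,deg,yaw,back=0.):
    s=sensors.sense(); Rc=rot(); P,Rg=tgt(tx,ty,z,np.radians(deg),yaw); P=P-Rg.apply([0,0,back])
    b=ik(P,Rg,[s["joints"]]+[[a,-.2,1.8,k,1.3,m] for a in (-.4,0) for k in (-.5,0,.5) for m in (-2,-1)])
    d=P-s["tcp_pos"]
    print("turn",((Rc.inv()*Rg).as_rotvec()/.1).round(2),"shift after turn",(Rg.inv().apply(d)/.025).round(2),"shift now",(Rc.inv().apply(d)/.025).round(2),"ikcost%.5f"%b.cost,b.x.round(2))
def tip():
    s=sensors.sense(); p=np.load("tray.npy"); t=s["tcp_pos"]-rot().apply([0,0,.033]); g=t-rot().apply([0,0,.0188])
    f=lambda v:((R.from_euler("z",-p[2]).apply(v-[p[0],p[1],0]))*1e3).round(1)
    print("t",round(s["clock"],2),"tip",f(t),"grip",f(g),"w",round(s["grip_width"]*1e3,1),"F",s["force"].round(1),"q",s["joints"].round(2))
E
python3 -c "
from go import *
tip(); go(.0545,-.201,.035,-50,.067,.08)"
```

```text
t 33.7 tip [  -8.9 -193.5  212.3] grip [ -23.  -193.   224.7] w 83.8 F [-0.2  0.5  0.4] q [-0.87 -0.77  2.44  0.73  0.94 -2.66]
turn [17.21  0.05 -1.05] shift after turn [-0.37  5.75  0.95] shift now [-0.07 -1.8   5.55] ikcost0.00946 [-0.27  1.46  0.02 -0.36  2.43 -2.06]
```

```bash
python3 -m creep '[[0,0,0,1,0,-0.06,0],[0,0,0,1,0,-0.06,0],[0,0,0,1,0,-0.06,0],[0,0,0,1,0,-0.06,0],[0,0,0,1,0,-0.06,0],[0,0,0,1,0,-0.06,0],[0,0,0,1,0,-0.06,0],[0,0,0,1,0,-0.06,0],[0,0,0,1,0,-0.06,0],[0,0,0,0,0,0,0]]'; python3 -c "
from go import *
tip(); go(.0545,-.201,.12,-50,.067)"
```

```text
clock: 34.7
tcp_pos: [0.5372, -0.2083, 0.1868]
tool_rot: [-0.013, 0.713, 0.7, -0.028]
force: [0.5, 0.5, -0.6]
grip_width: 0.0933
t 34.7 tip [  19.5 -192.8  219.8] grip [  20.6 -192.4  238.5] w 93.3 F [ 0.5  0.5 -0.6] q [-0.43  0.12  1.49 -0.04  1.58 -1.98]
turn [ 8.14  0.01 -0.5 ] shift after turn [-0.39  2.98  1.93] shift now [-0.29  0.66  3.5 ] ikcost0.00000 [-0.3   1.17  0.46 -0.34  2.33 -2.02]
```

```bash
python3 -m creep '[[0,0,0,1,0,-0.06,0],[0,0,0,1,0,-0.06,0],[0,0,0,1,0,-0.06,0],[0,0,0,1,0,-0.06,0],[0,0,0,1,0,-0.06,0],[0,0,0,1,0,-0.06,0],[0,0,0,1,0,-0.06,0],[0,0,0,1,0,-0.06,0],[0,0,0,0.14,0,0,0],[0,0,0,0,0,0,0]]'; python3 -c "
from go import *
tip(); go(.0545,-.201,.12,-50,.067)"
```

```text
clock: 35.7
tcp_pos: [0.5354, -0.2087, 0.1873]
tool_rot: [-0.292, 0.635, 0.649, -0.301]
force: [-0.1, -1.0, 1.2]
grip_width: 0.0931
t 35.7 tip [  41.  -192.4  208.6] grip [  55.3 -191.4  220.8] w 93.1 F [-0.1 -1.   1.2] q [-0.29  1.04  0.5  -0.36  2.41 -2.05]
turn [ 0.07 -0.   -0.04] shift after turn [-0.38  3.04  1.88] shift now [-0.37  3.03  1.9 ] ikcost0.00000 [-0.3   1.18  0.45 -0.34  2.33 -2.02]
```

```bash
python3 -m creep '[[-0.1,0.75,0.47,0,0,0,0],[-0.1,0.75,0.47,0,0,0,0],[-0.1,0.75,0.47,0,0,0,0],[-0.08,0.75,0.47,0,0,0,0],[0,0,0,0,0,0,0]]'; python3 - <<'E'
from go import *
tip(); go(.0545,-.201,.036,-50,.067)
for n in ["scene","side","wrist"]:
    c=cams.capture(n);cv2.imwrite(f"pics/k_{n}.png",c["frame"])
im=cv2.imread("pics/k_side.png");cv2.imwrite("pics/k_sz.png",im[120:420,180:600])
cv2.imwrite("pics/k_cz.png",cv2.resize(cv2.imread("pics/k_scene.png")[130:340,140:420],None,fx=2.5,fy=2.5))
E
```

```text
clock: 36.2
tcp_pos: [0.547, -0.2181, 0.0988]
tool_rot: [-0.294, 0.635, 0.648, -0.301]
force: [0.5, -0.6, -1.1]
grip_width: 0.0927
t 36.2 tip [  53.  -201.4  120.1] grip [  67.3 -200.4  132.3] w 92.7 F [ 0.5 -0.6 -1.1] q [-0.3   1.17  0.46 -0.34  2.32 -2.01]
turn [ 0.04 -0.01 -0.03] shift after turn [0.01 2.61 2.12] shift now [0.02 2.6  2.13] ikcost0.00000 [-0.3   1.27  0.45 -0.31  2.24 -1.98]
```

View pics/k_sz.png

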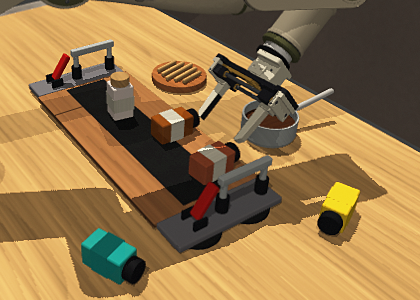

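View pics/k_cz.png

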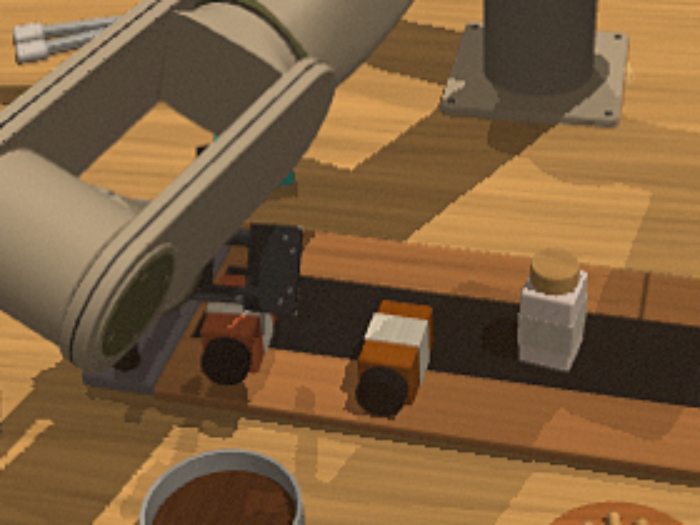

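View pics/k_wrist.png

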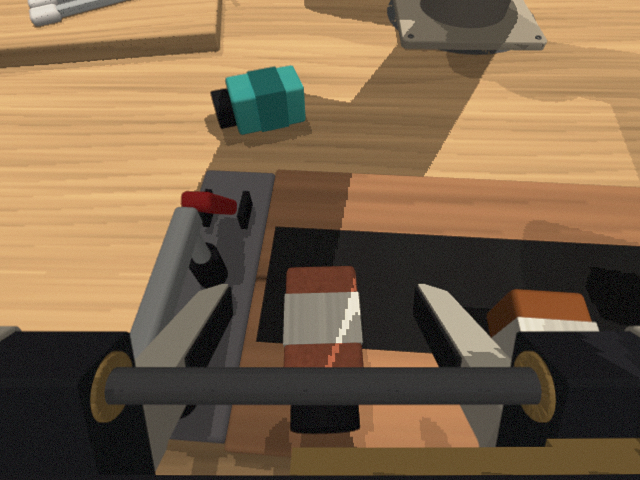

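The jar is centred between the fingers (u≈322). The 188 mm body would pass close to the right handle, so I'll shift 12 mm to +y before lowering and let the closing jaws draw the jar over.

```bash
python3 -m creep '[[0.48,0,0,0,0,0,0],[0,0.52,0.43,0,0,0,0],[0,0.52,0.43,0,0,0,0],[0,0.52,0.43,0,0,0,0],[0,0.52,0.43,0,0,0,0],[0,0,0,0,0,0,0]]'; python3 - <<'E'
from go import *
tip()
c=cams.capture("side");cv2.imwrite("pics/k2.png",cv2.resize(c["frame"][200:380,340:540],None,fx=3,fy=3))
E
```

```text
clock: 36.95
tcp_pos: [0.5469, -0.2057, 0.0304]
tool_rot: [-0.295, 0.634, 0.648, -0.302]
force: [-0.0, -0.4, 0.2]
grip_width: 0.0929
t 36.95 tip [  52.5 -189.    51.7] grip [  66.8 -188.    63.8] w 92.9 F [-0.  -0.4  0.2] q [-0.28  1.23  0.49 -0.3   2.25 -1.96]
```

View pics/k2.png

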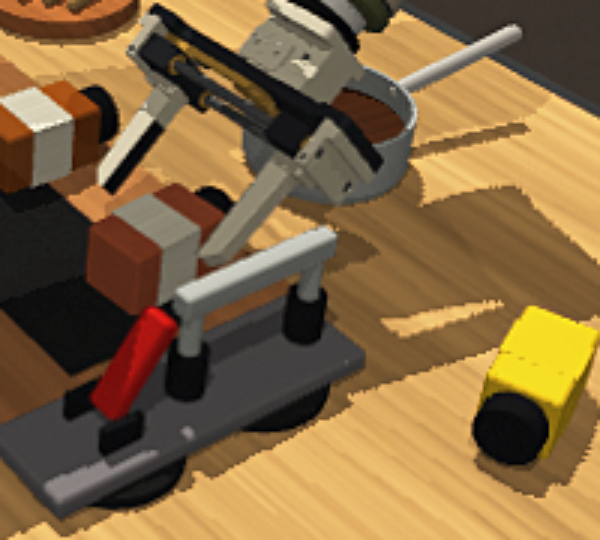

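```bash
python3 -m creep '[[0,0.25,0.2,0,0,0,0],[0,0.24,0.2,0,0,0,0],[0,0,0,0,0,0,0]]'; python3 -m creep '[[0,0,0,0,0,0,1],[0,0,0,0,0,0,1],[0,0,0,0,0,0,1],[0,0,0,0,0,0,1],[0,0,0,0,0,0,1],[0,0,0,0,0,0,1]]' 45; python3 - <<'E'
from go import *
tip()
c=cams.capture("side");cv2.imwrite("pics/k3.png",cv2.resize(c["frame"][200:380,340:540],None,fx=3,fy=3))
E
```

```text
clock: 37.3
tcp_pos: [0.5491, -0.2062, 0.018]
tool_rot: [-0.292, 0.635, 0.648, -0.301]
force: [-0.0, 0.7, -0.5]
grip_width: 0.0931
clock: 37.9
tcp_pos: [0.5497, -0.2066, 0.0196]
tool_rot: [-0.292, 0.636, 0.648, -0.301]
force: [0.0, -2.2, 2.5]
grip_width: 0.051
t 37.9 tip [  55.1 -189.7   41. ] grip [  69.4 -188.7   53.2] w 51.0 F [ 0.  -2.2  2.5] q [-0.28  1.25  0.48 -0.3   2.23 -1.96]
```

View pics/k3.png

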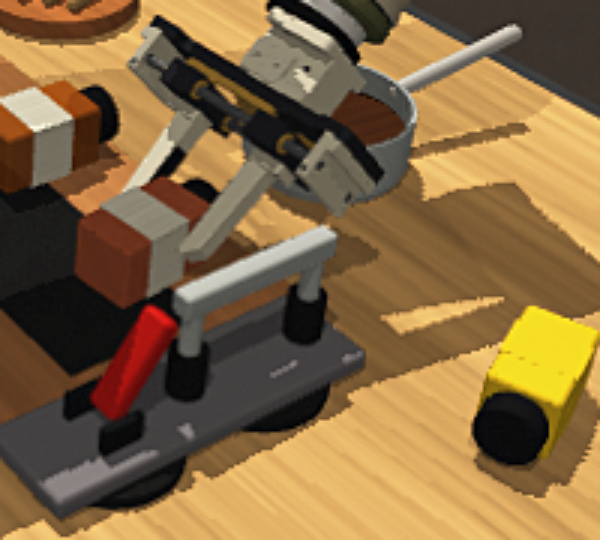

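Gripped at 51 mm. I'll lift, then swing it upright.

```bash
python3 -m creep '[[0,-0.3,-0.25,0,0,0,1],[0,-0.6,-0.5,0,0,0,1],[0,-0.6,-0.5,0,0,0,1],[0,-0.6,-0.5,0,0,0,1],[0,-0.6,-0.5,0,0,0,1],[0,0,0,0,0,0,1]]' 50; python3 - <<'E'
from go import *
tip(); go(.014,-.19,.12,40,-.3)
c=cams.capture("side");cv2.imwrite("pics/k4.png",cv2.resize(c["frame"][150:380,340:540],None,fx=2.5,fy=2.5))
E
```

```text
clock: 38.55
tcp_pos: [0.5505, -0.2065, 0.1119]
tool_rot: [-0.289, 0.637, 0.649, -0.299]
force: [0.4, -0.3, -2.7]
grip_width: 0.0506
t 38.55 tip [  55.8 -189.5  133.5] grip [  70.  -188.5  145.8] w 50.6 F [ 0.4 -0.3 -2.7] q [-0.28  1.14  0.47 -0.32  2.33 -2.  ]
turn [-15.37   0.39   4.01] shift after turn [-0.15 -0.3   0.65] shift now [-0.21  0.6   0.36] ikcost0.00000 [-0.54 -0.53  2.4   0.23  0.6  -1.92]
```

View pics/k4.png

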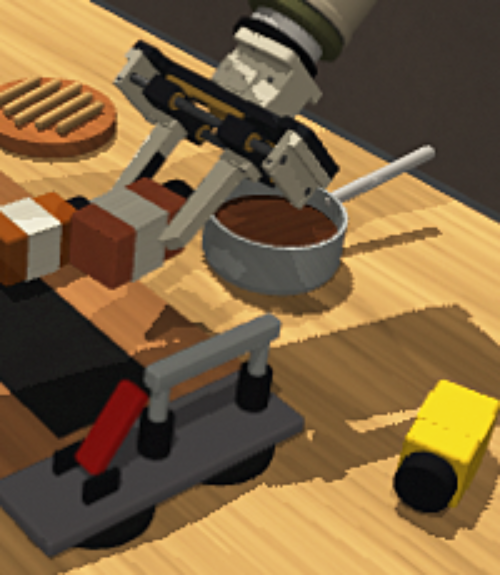

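```bash
python3 -m creep '[[0,0,0,-0.96,0.02,0.25,1],[0,0,0,-0.96,0.02,0.25,1],[0,0,0,-0.96,0.02,0.25,1],[0,0,0,-0.96,0.02,0.25,1],[0,0,0,-0.96,0.02,0.25,1],[0,0,0,-0.96,0.02,0.25,1],[0,0,0,-0.96,0.02,0.25,1],[0,0,0,-0.96,0.02,0.25,1],[0,0,0,-0.96,0.02,0.25,1],[0,0,0,0,0,0,1]]';python3 -m creep '[[0,0,0,-0.96,0.02,0.25,1],[0,0,0,-0.96,0.02,0.25,1],[0,0,0,-0.96,0.02,0.25,1],[0,0,0,-0.96,0.02,0.25,1],[0,0,0,-0.96,0.02,0.25,1],[0,0,0,-0.96,0.02,0.25,1],[0,0,0,-0.96,0.02,0.25,1],[0,0,0,0,0,0,1]]'; python3 - <<'E'
from go import *
tip(); go(.014,-.19,.12,40,-.3)
c=cams.capture("side");cv2.imwrite("pics/k5.png",cv2.resize(c["frame"][120:350,280:480],None,fx=2.5,fy=2.5))
c=cams.capture("scene");cv2.imwrite("pics/k6.png",cv2.resize(c["frame"][130:330,140:420],None,fx=2.5,fy=2.5))
E
```

```text
clock: 39.6
tcp_pos: [0.5439, -0.2044, 0.1042]
tool_rot: [0.027, 0.769, 0.639, -0.028]
force: [-0.3, 0.0, -3.3]
grip_width: 0.0505
clock: 40.4
tcp_pos: [0.5437, -0.2031, 0.0994]
tool_rot: [0.273, 0.769, 0.545, 0.191]
force: [-0.7, 0.6, -4.6]
grip_width: 0.0507
t 40.4 tip [   4.1 -182.   125.1] grip [  -7.1 -178.4  139.7] w 50.7 F [-0.7  0.6 -4.6] q [-0.53 -0.58  2.42  0.19  0.65 -1.88]
turn [-0.18  0.02  0.04] shift after turn [-0.19  0.25  0.46] shift now [-0.19  0.26  0.45] ikcost0.00000 [-0.54 -0.53  2.4   0.23  0.59 -1.92]
```

View pics/k5.png

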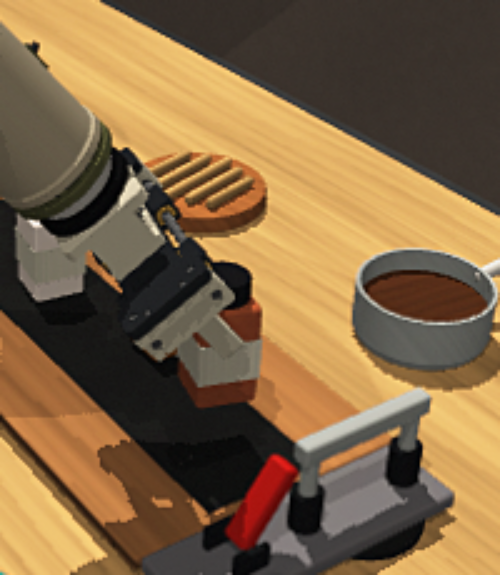

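View pics/k6.png

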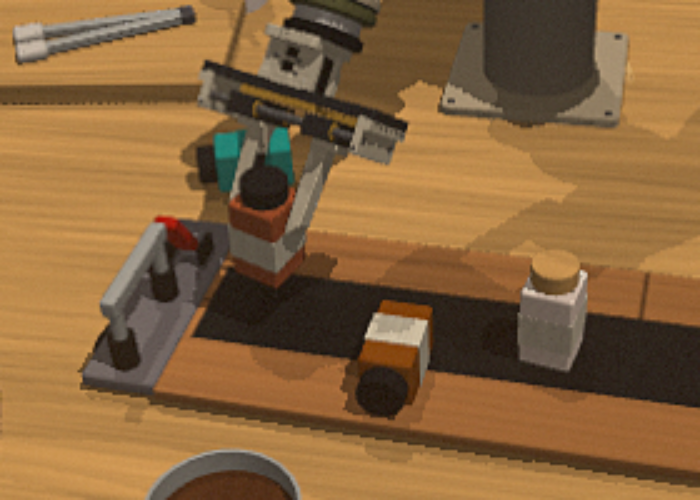

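The jar is upright. I'll lower it to the lane.

```bash
python3 -m creep '[[-0.1,0.13,0.23,-0.18,0.02,0.04,1],[-0.1,0.13,0.23,0,0,0,1],[0,0,0,0,0,0,1]]'; python3 -c "
from go import *
tip(); go(.014,-.19,.075,40,-.3)"
```

```text
clock: 40.8
tcp_pos: [0.5609, -0.2161, 0.105]
tool_rot: [0.284, 0.766, 0.541, 0.199]
force: [-0.0, 1.1, -2.9]
grip_width: 0.0505
t 40.8 tip [  21.1 -194.   130.1] grip [   9.4 -190.3  144.3] w 50.5 F [-0.   1.1 -2.9] q [-0.54 -0.53  2.39  0.23  0.6  -1.92]
turn [0.11 0.02 0.03] shift after turn [ 0.07 -1.67  1.48] shift now [ 0.08 -1.69  1.46] ikcost0.00000 [-0.54 -0.43  2.43  0.28  0.47 -1.98]
```

```bash
python3 - <<'E'
from h import *
q=[-0.292,0.636,0.648,-0.301]; Rg=R.from_quat([q[1],q[2],q[3],q[0]])
p=np.load("tray.npy"); a=p[2]+.067
loc=Rg.inv().apply([np.cos(a),np.sin(a),0]); v=rot().apply(loc); print(loc.round(3),v.round(4)," correction rotvec tool /0.1:",(rot().inv().apply(np.cross(v,[0,0,1]))/.1).round(2))
E
```

```text
[ 0.004  0.648 -0.761] [-0.001   0.0083  1.    ]  correction rotvec tool /0.1: [0.04 0.06 0.05]
```

Within 0.01 rad of vertical. Lowering.

```bash
python3 -m creep '[[0.02,-0.55,0.5,0,0,0,1],[0.02,-0.55,0.5,0,0,0,1],[0.02,-0.55,0.45,0,0,0,1],[0,0,0,0,0,0,1]]'; python3 -c "
from go import *
tip(); go(.014,-.19,.07,40,-.3)"
```

```text
clock: 41.2
tcp_pos: [0.5523, -0.211, 0.0477]
tool_rot: [0.283, 0.766, 0.541, 0.199]
force: [-0.4, -0.6, -3.4]
grip_width: 0.0501
t 41.2 tip [  12.4 -189.3   72.8] grip [   0.7 -185.7   87.1] w 50.1 F [-0.4 -0.6 -3.4] q [-0.54 -0.45  2.45  0.29  0.46 -1.99]
turn [0.09 0.01 0.02] shift after turn [-0.01 -0.03  0.13] shift now [-0.01 -0.03  0.13] ikcost0.00000 [-0.54 -0.42  2.44  0.29  0.46 -1.99]
```

```bash
python3 -m creep '[[0,-0.06,0.08,0,0,0,1],[0,0,0,0,0,0,1]]'; python3 -m creep '[[0,-0.04,0.05,0,0,0,1],[0,0,0,0,0,0,1]]';python3 -c "
from go import *
tip()"
```

```text
clock: 41.4
tcp_pos: [0.5531, -0.2115, 0.0471]
tool_rot: [0.285, 0.766, 0.541, 0.2]
force: [0.6, 0.0, -2.2]
grip_width: 0.0498
clock: 41.6
tcp_pos: [0.5537, -0.2121, 0.0467]
tool_rot: [0.286, 0.765, 0.541, 0.2]
force: [-2.1, -0.7, 3.3]
grip_width: 0.0496
t 41.6 tip [  13.7 -190.2   71.7] grip [   2.  -186.6   85.9] w 49.6 F [-2.1 -0.7  3.3] q [-0.54 -0.44  2.45  0.3   0.45 -2.  ]
```

Contact felt: the force went from −3 N to +3 N. Opening the hand and looking.

```bash
python3 -m creep '[[0,0,0,0,0,0,0.75],[0,0,0,0,0,0,0.5],[0,0,0,0,0,0,0.3],[0,0,0,0,0,0,0.1],[0,0,0,0,0,0,0.1],[0,0,0,0,0,0,0.1]]'; python3 - <<'E'
from go import *
tip()
c=cams.capture("side");cv2.imwrite("pics/k7.png",cv2.resize(c["frame"][120:350,280:480],None,fx=2.5,fy=2.5))
c=cams.capture("scene");cv2.imwrite("pics/k8.png",cv2.resize(c["frame"][130:330,140:420],None,fx=2.5,fy=2.5))
E
```

```text
clock: 42.2
tcp_pos: [0.5517, -0.2109, 0.0436]
tool_rot: [0.284, 0.766, 0.541, 0.199]
force: [0.1, -0.8, -0.1]
grip_width: 0.0773
t 42.2 tip [  11.8 -189.2   68.6] grip [ 1.000e-01 -1.855e+02  8.290e+01] w 77.3 F [ 0.1 -0.8 -0.1] q [-0.54 -0.44  2.45  0.3   0.45 -2.  ]
```

View pics/k7.png

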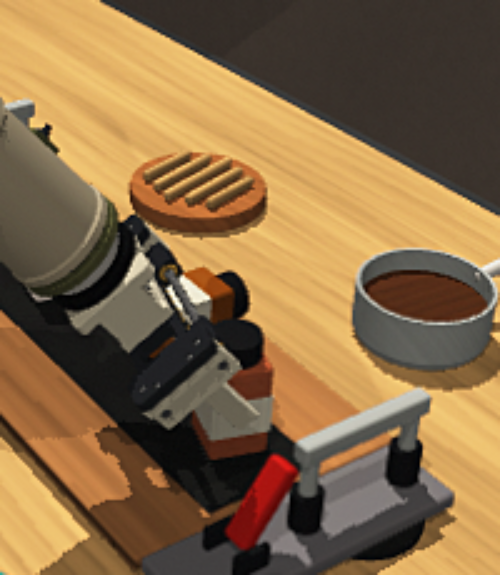

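View pics/k8.png

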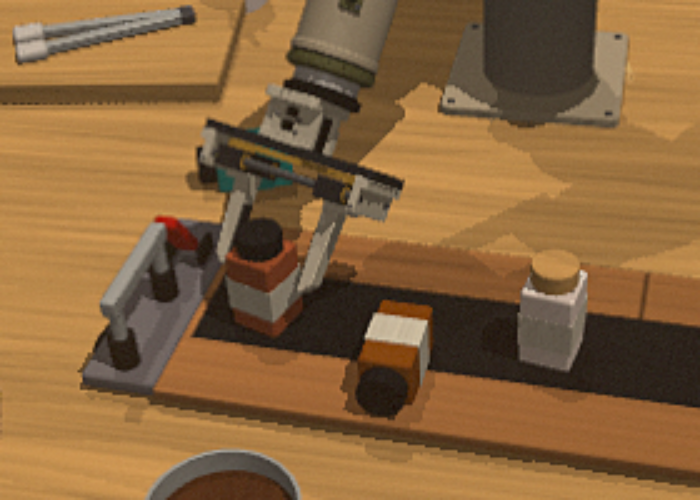

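The jar stands. I'll rise clear of it and check amber and the standing jars.

```bash
python3 -m creep '[[0,0,0,0,0,0,0],[0,0.4,-0.48,0,0,0,0],[0,0.5,-0.6,0,0,0,0],[0,0.5,-0.6,0,0,0,0],[0,0.5,-0.6,0,0,0,0],[0,0,-0.5,0,0,0,0],[0,0,-0.5,1,0,-0.2,0],[0,0,-0.5,1,0,-0.2,0],[0,0,0,1,0,-0.2,0],[0,0,0,0,0,0,0]]'; python3 - <<'E'
from go import *
tip()
for n in ["scene","side","wrist"]:
    c=cams.capture(n);cv2.imwrite(f"pics/a_{n}.png",c["frame"])
cv2.imwrite("pics/a_sz.png",cv2.resize(cv2.imread("pics/a_side.png")[170:330,270:470],None,fx=4,fy=4,interpolation=cv2.INTER_CUBIC))
E
```

```text
clock: 43.3
tcp_pos: [0.531, -0.2035, 0.1487]
tool_rot: [0.172, 0.783, 0.588, 0.107]
force: [0.3, 0.6, -0.5]
grip_width: 0.0934
t 43.3 tip [  -1.1 -184.8  179. ] grip [  -8.2 -182.4  196.2] w 93.4 F [ 0.3  0.6 -0.5] q [-0.49 -0.39  2.09  0.06  1.04 -1.8 ]
```

View pics/a_sz.png

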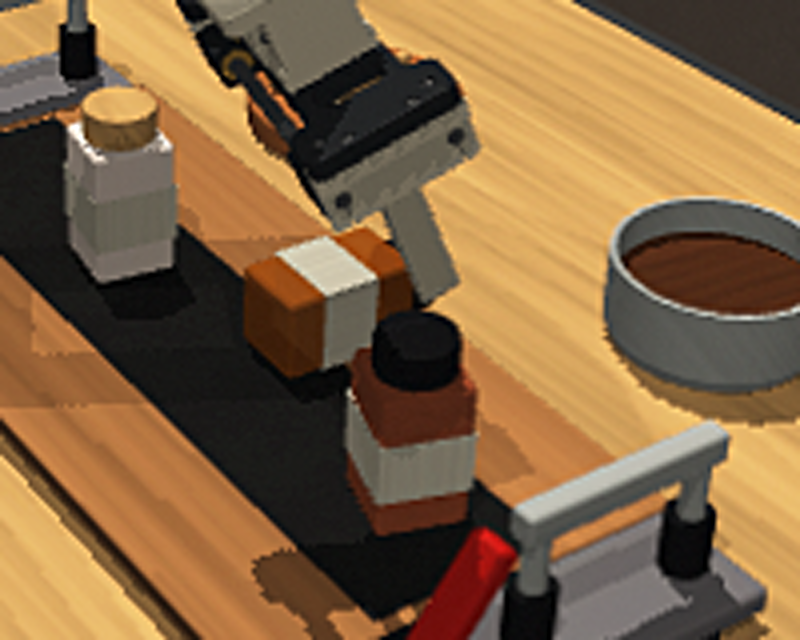

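View pics/a_wrist.png

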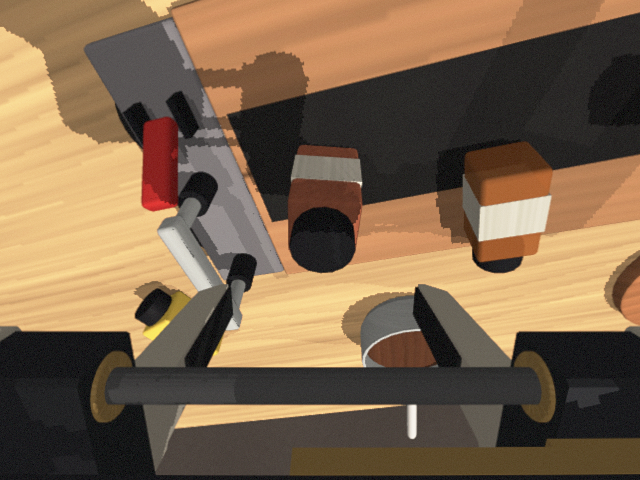

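jar2 is upright in the lane. Amber (jar1) has moved a little since the first fit, so I'll refit it.

```bash
cat > jf2.py <<'E'
from h import *
from scipy.optimize import least_squares
cw=cams.capture("wrist"); cd=cams.capture("side"); p=np.load("tray.npy")
et_m=(-52.5,-25,72);et_p=(-52.5,25,72);eb_m=(-52.5,-25,22);eb_p=(-52.5,25,22);lt_m=(32.5,-25,72);lt_p=(32.5,25,72)
W=[(et_m,(472,185)),(et_p,(550,170)),(lt_m,(478,258)),(lt_p,(537,250))]
D=[(et_p,(245,275)),(et_m,(325,293)),(eb_m,(300,378)),(lt_p,(370,230))]
PW=np.array([a for a,_ in W])/1e3;UW=np.array([u for _,u in W])
PD=np.array([a for a,_ in D])/1e3;UD=np.array([u for _,u in D])/4+[270,170]
g=lambda q,P:T2W(*p,T2W(q[0],q[1],q[2],P))
f=lambda q:np.r_[(proj(cw,g(q,PW))-UW).ravel()*.5,(proj(cd,g(q,PD))-UD).ravel()]
r=least_squares(f,[.02,-.08,0],loss="soft_l1",f_scale=2); print(r.x.round(4),f(r.x).reshape(-1,2).round(1).tolist())
from go import *
q=r.x; e=.008; a=np.radians(50)
gx,gy=q[0]+e*np.cos(q[2]),q[1]+e*np.sin(q[2]); print("tip target",gx-.0188*np.sin(a)*np.cos(q[2]),gy)
go(gx-.0188*np.sin(a),gy,.125,-50,q[2])
im=cw["frame"];cv2.imwrite("pics/awz.png",cv2.resize(im[120:290,420:600],None,fx=3.5,fy=3.5,interpolation=cv2.INTER_CUBIC))
E
python3 jf2.py
```

```text
[ 0.0697 -0.0501  0.0532] [[0.3, 1.0], [-1.8, 0.0], [-0.7, 4.5], [0.5, 2.9], [-0.8, -2.0], [-7.0, 4.0], [-1.4, 1.5], [-2.3, -2.4]]
tip target 0.31675419732470156 0.37349839390899475
turn [11.95 -1.63 -8.38] shift after turn [ 12.74  14.91 -15.13] shift now [24.1   4.81  3.05] ikcost1.14863 [ 0.37  1.3   0.02 -0.14  2.01 -1.79]
```

View pics/awz.png

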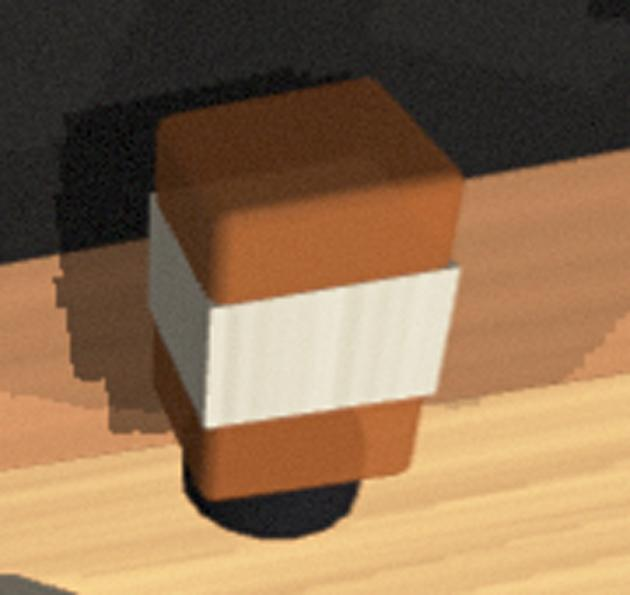

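```bash
python3 - <<'E'
s=open("jf2.py").read()
i=s.index("W=[");j=s.index("PW=")
s=s[:i]+"""W=[(et_m,(482.3,181.4)),(et_p,(551.4,171.4)),(eb_m,(465.7,154.3)),(eb_p,(526.3,142.9)),(lt_m,(478.6,262.9)),(lt_p,(536.6,254.3))]
D=[(et_p,(245,275)),(eb_m,(300,378)),(lt_p,(370,230))]
"""+s[j:]
s=s.replace("from go import *\nq=r.x;","q0=r.x\nfrom go import *\nq=q0;")
open("jf2.py","w").write(s)
E
python3 jf2.py
```

```text
[ 0.0703 -0.0484 -0.0165] [[-1.0, 1.5], [1.4, 0.1], [-1.8, -0.5], [-0.2, -0.9], [-1.3, 1.8], [0.2, 1.9], [-1.3, -3.4], [-3.2, 0.4], [-1.3, -2.6]]
tip target 0.06389404887336698 -0.04850228394429686
turn [12.71 -0.22 -2.51] shift after turn [5.62 2.04 0.25] shift now [ 5.78 -0.8   1.32] ikcost0.00000 [-0.15  1.14  0.5  -0.1   2.37 -1.7 ]
```

```bash
python3 -m creep '[[0.96,-0.13,0,0,0,0,0],[0.96,-0.13,0,0,0,0,0],[0.96,-0.13,0,0,0,0,0],[0.96,-0.13,0,0,0,0,0],[0.96,-0.13,0,0,0,0,0],[0.96,-0.13,0,0,0,0,0],[0,0,0,0.98,-0.02,-0.19,0],[0,0,0,0.98,-0.02,-0.19,0],[0,0,0,0.98,-0.02,-0.19,0],[0,0,0,0.98,-0.02,-0.19,0]]';python3 -m creep '[[0,0,0,0.98,-0.02,-0.19,0],[0,0,0,0.98,-0.02,-0.19,0],[0,0,0,0.98,-0.02,-0.19,0],[0,0,0,0.98,-0.02,-0.19,0],[0,0,0,0.98,-0.02,-0.19,0],[0,0,0,0.98,-0.02,-0.19,0],[0,0,0,0.98,-0.02,-0.19,0],[0,0,0,0.98,-0.02,-0.19,0],[0,0,0,0.98,-0.02,-0.19,0],[0,0,0,0,0,0,0]]'; python3 -c "
from go import *
tip(); go(.0639,-.0485,.125,-50,-.017)"
```

```text
clock: 44.65
tcp_pos: [0.5532, -0.0598, 0.1357]
tool_rot: [0.022, 0.779, 0.626, -0.019]
force: [0.4, -0.5, 0.3]
grip_width: 0.0927
clock: 45.65
tcp_pos: [0.55, -0.0595, 0.1253]
tool_rot: [-0.314, 0.657, 0.618, -0.297]
force: [-0.5, 0.1, -2.9]
grip_width: 0.0927
t 45.65 tip [ 50.  -44.8 146. ] grip [ 64.6 -45.1 157.8] w 92.7 F [-0.5  0.1 -2.9] q [-0.15  1.09  0.55 -0.1   2.39 -1.7 ]
turn [-0.21 -0.01 -0.03] shift after turn [-0.14  1.03  0.11] shift now [-0.13  1.03  0.09] ikcost0.00000 [-0.15  1.15  0.49 -0.1   2.37 -1.7 ]
```

```bash
python3 -m creep '[[-0.07,0.5,0.05,-0.2,0,0,0],[-0.07,0.5,0.05,0,0,0,0],[0,0,0,0,0,0,0]]'; python3 - <<'E'
from go import *
tip(); go(.0639,-.0485,.038,-50,-.017)
for n in ["side","wrist"]:
    c=cams.capture(n);cv2.imwrite(f"pics/b_{n}.png",c["frame"])
cv2.imwrite("pics/b_sz.png",cv2.resize(cv2.imread("pics/b_side.png")[130:330,270:500],None,fx=3,fy=3))
E
```

```text
clock: 45.95
tcp_pos: [0.5685, -0.0649, 0.1162]
tool_rot: [-0.299, 0.665, 0.623, -0.283]
force: [-0.2, 0.2, 0.4]
grip_width: 0.0927
t 45.95 tip [ 67.6 -49.4 138. ] grip [ 81.8 -49.6 150.4] w 92.7 F [-0.2  0.2  0.4] q [-0.15  1.12  0.5  -0.1   2.37 -1.7 ]
turn [ 0.24  0.01 -0.05] shift after turn [0.03 2.94 2.69] shift now [0.05 2.87 2.76] ikcost0.00000 [-0.15  1.24  0.5  -0.09  2.27 -1.69]
```

View pics/b_sz.png

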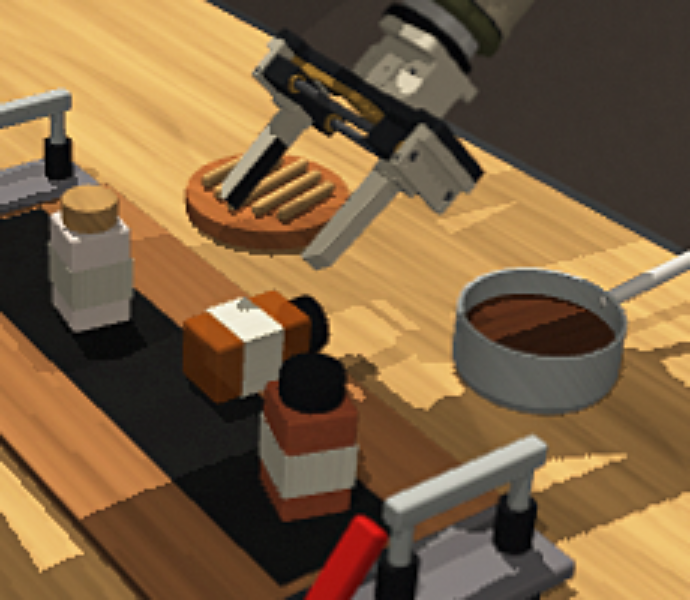

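View pics/b_wrist.png

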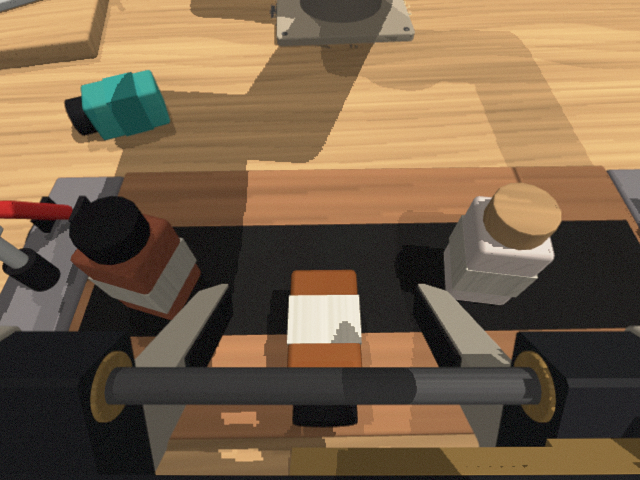

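Jar1 is centred (u≈324) and its neighbours are clear. I'll lower and grip.

```bash
python3 -m creep '[[0,0,0,0.24,0,0,0],[0,0.59,0.54,0,0,0,0],[0,0.59,0.54,0,0,0,0],[0,0.59,0.54,0,0,0,0],[0,0.5,0.45,0,0,0,0],[0,0.3,0.26,0,0,0,0],[0,0,0,0,0,0,0]]'; python3 -c "
from go import *
tip(); go(.0639,-.0485,.038,-50,-.017)"
```

```text
clock: 46.75
tcp_pos: [0.5617, -0.0642, 0.0249]
tool_rot: [-0.311, 0.659, 0.619, -0.294]
force: [-0.5, -0.2, -0.0]
grip_width: 0.0929
t 46.75 tip [ 61.6 -49.   45.9] grip [ 76.1 -49.3  57.8] w 92.9 F [-0.5 -0.2 -0. ] q [-0.15  1.24  0.49 -0.1   2.29 -1.69]
turn [-0.12  0.   -0.04] shift after turn [0.02 0.32 0.13] shift now [0.02 0.32 0.13] ikcost0.00000 [-0.15  1.24  0.5  -0.09  2.27 -1.69]
```

```bash
python3 -m creep '[[0,0.3,0.15,-0.1,0,0,0],[0,0,0,0,0,0,0],[0,0,0,0,0,0,1],[0,0,0,0,0,0,1],[0,0,0,0,0,0,1],[0,0,0,0,0,0,1],[0,0,0,0,0,0,1],[0,0,0,0,0,0,1],[0,0,0,0,0,0,1]]' 50; python3 - <<'E'
from go import *
tip(); print(sensors.sense()["tool_rot"].round(4).tolist())
E
python3 -m creep '[[0,-0.3,-0.25,0,0,0,1],[0,-0.6,-0.5,0,0,0,1],[0,-0.6,-0.5,0,0,0,1],[0,-0.6,-0.5,0,0,0,1],[0,-0.6,-0.5,0,0,0,1],[0,0,0,0,0,0,1]]'; python3 - <<'E'
from go import *
tip(); go(.03,-.05,.11,40,-.25); go(.03,-.05,.075,40,-.25);go(.03,-.05,.11,40,-.4)
c=cams.capture("side");cv2.imwrite("pics/b2.png",cv2.resize(c["frame"][130:330,270:500],None,fx=3,fy=3))
E
```

```text
clock: 47.65
tcp_pos: [0.565, -0.0645, 0.0193]
tool_rot: [-0.306, 0.661, 0.621, -0.29]
force: [-0.1, 0.0, 0.5]
grip_width: 0.0496
t 47.65 tip [ 64.6 -49.2  40.6] grip [ 79.  -49.4  52.7] w 49.6 F [-0.1  0.   0.5] q [-0.15  1.24  0.5  -0.09  2.27 -1.69]
[-0.306, 0.6611, 0.6206, -0.2901]
clock: 48.25
tcp_pos: [0.5665, -0.0645, 0.112]
tool_rot: [-0.303, 0.662, 0.622, -0.288]
force: [0.7, -0.7, -1.8]
grip_width: 0.0495
t 48.25 tip [ 66.  -49.  133.4] grip [ 80.3 -49.3 145.7] w 49.5 F [ 0.7 -0.7 -1.8] q [-0.15  1.14  0.49 -0.1   2.38 -1.7 ]
turn [-15.53   0.26   2.54] shift after turn [-0.16 -0.36  1.12] shift now [-0.25  1.08  0.41] ikcost0.00000 [-0.14 -0.54  2.43 -0.18  0.57 -1.31]
turn [-15.53   0.26   2.54] shift after turn [-0.16 -1.26  2.19] shift now [-0.24  2.15  1.32] ikcost0.00000 [-0.14 -0.46  2.45 -0.21  0.47 -1.27]
turn [-15.4   0.4   4.2] shift after turn [-0.22 -0.34  1.14] shift now [-0.37  1.06  0.44] ikcost0.00000 [-0.04 -0.47  2.38 -0.45  0.62 -0.88]
```

View pics/b2.png

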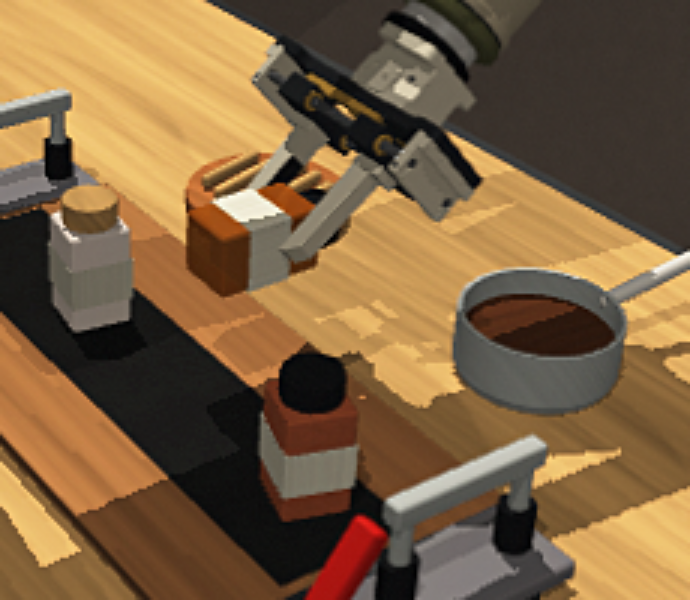

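```bash
python3 -m creep '[[0,0,0,-0.97,0.02,0.16,1],[0,0,0,-0.97,0.02,0.16,1],[0,0,0,-0.97,0.02,0.16,1],[0,0,0,-0.97,0.02,0.16,1],[0,0,0,-0.97,0.02,0.16,1],[0,0,0,-0.97,0.02,0.16,1],[0,0,0,-0.97,0.02,0.16,1],[0,0,0,-0.97,0.02,0.16,1],[0,0,0,-0.97,0.02,0.16,1],[0,0,0,0,0,0,1]]';python3 -m creep '[[0,0,0,-0.97,0.02,0.16,1],[0,0,0,-0.97,0.02,0.16,1],[0,0,0,-0.97,0.02,0.16,1],[0,0,0,-0.97,0.02,0.16,1],[0,0,0,-0.97,0.02,0.16,1],[0,0,0,-0.97,0.02,0.16,1],[0,0,0,-0.97,0.02,0.16,1],[0,0,0,0,0,0,1]]'; python3 - <<'E'
from go import *
tip(); go(.02,-.05,.11,40,-.25); go(.02,-.05,.077,40,-.25)
c=cams.capture("side");cv2.imwrite("pics/b3.png",cv2.resize(c["frame"][130:330,240:470],None,fx=3,fy=3))
q=[-0.306,0.6611,0.6206,-0.2901]; Rg=R.from_quat([q[1],q[2],q[3],q[0]])
p=np.load("tray.npy"); a=p[2]-.017
v=rot().apply(Rg.inv().apply([np.cos(a),np.sin(a),0])); print(v.round(4)," corr:",(rot().inv().apply(np.cross(v,[0,0,1]))/.1).round(2))
E
```

```text
clock: 49.3
tcp_pos: [0.5598, -0.0632, 0.1045]
tool_rot: [0.016, 0.772, 0.635, -0.017]
force: [0.1, 1.2, -2.3]
grip_width: 0.0496
clock: 50.1
tcp_pos: [0.5592, -0.0633, 0.0998]
tool_rot: [0.267, 0.757, 0.562, 0.199]
force: [-1.3, 0.6, -4.2]
grip_width: 0.0496
t 50.1 tip [ 13.5 -42.7 125.5] grip [  2.1 -39.8 140.2] w 49.6 F [-1.3  0.6 -4.2] q [-0.13 -0.63  2.44 -0.17  0.66 -1.31]
turn [-0.19 -0.   -0.03] shift after turn [-0.22 -0.13  0.68] shift now [-0.22 -0.11  0.69] ikcost0.00000 [-0.15 -0.58  2.46 -0.17  0.58 -1.32]
turn [-0.19 -0.   -0.03] shift after turn [-0.22 -0.97  1.7 ] shift now [-0.22 -0.94  1.71] ikcost0.00000 [-0.15 -0.51  2.48 -0.2   0.49 -1.28]
[ 0.0179 -0.0052  0.9998]  corr: [-0.19  0.    0.  ]
```

View pics/b3.png

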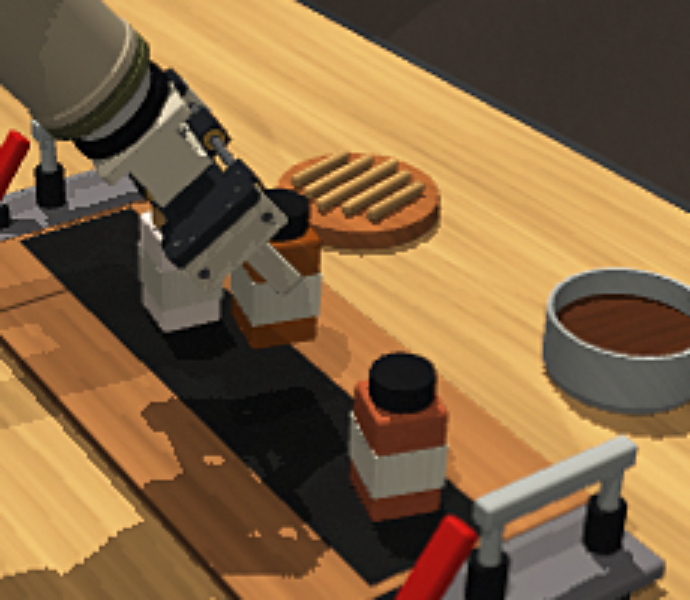

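```bash
python3 - <<'E'
from go import *
c=cams.capture("scene"); p=np.load("tray.npy")
cv2.imwrite("pics/b4.png",cv2.resize(c["frame"][180:330,180:440],None,fx=3,fy=3,interpolation=cv2.INTER_CUBIC))
f=lambda v:((R.from_euler("z",-p[2]).apply(v-[p[0],p[1],0]))*1e3).round(1)
print(f(atz(c,[(362,237)],.127)[0]),f(atz(c,[(360,240)],.107)[0]))
E
```

```text
[  8.9  87.3 127. ] [ -4.2  81.7 107. ]
```

View pics/b4.png

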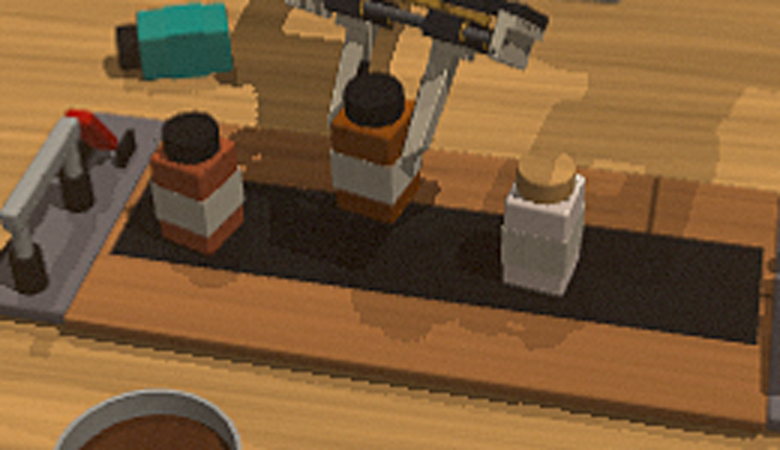

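The white jar is at y≈+85 mm, so there is plenty of room. Lowering jar1.

```bash
python3 -m creep '[[0,0,0,-0.19,0,0,1],[-0.08,-0.33,0.55,0,0,0,1],[-0.07,-0.33,0.55,0,0,0,1],[-0.07,-0.3,0.5,0,0,0,1],[0,0,0,0,0,0,1]]'; python3 - <<'E'
from go import *
tip(); go(.02,-.05,.07,40,-.25)
q=[-0.306,0.6611,0.6206,-0.2901]; Rg=R.from_quat([q[1],q[2],q[3],q[0]])
p=np.load("tray.npy"); a=p[2]-.017
v=rot().apply(Rg.inv().apply([np.cos(a),np.sin(a),0])); print(v.round(4)," corr:",(rot().inv().apply(np.cross(v,[0,0,1]))/.1).round(2))
E
```

```text
clock: 50.7
tcp_pos: [0.5705, -0.0721, 0.06]
tool_rot: [0.276, 0.754, 0.559, 0.207]
force: [-0.0, 0.2, -2.1]
grip_width: 0.0497
t 50.7 tip [ 24.5 -50.8  85.1] grip [ 12.7 -47.8  99.4] w 49.7 F [-0.   0.2 -2.1] q [-0.15 -0.52  2.47 -0.19  0.5  -1.29]
turn [ 0.07 -0.01 -0.04] shift after turn [-0.01 -0.54  0.35] shift now [-0.02 -0.54  0.34] ikcost0.00000 [-0.15 -0.49  2.48 -0.21  0.47 -1.28]
[-4.6e-03  7.0e-04  1.0e+00]  corr: [ 0.05 -0.01 -0.  ]
```

```bash
python3 -m creep '[[0,-0.2,0.12,0,0,0,1],[0,-0.2,0.12,0,0,0,1],[0,0,0,0,0,0,1]]'; python3 -m creep '[[0,-0.06,0.08,0,0,0,1],[0,0,0,0,0,0,1]]';python3 -c "
from go import *
tip()"
```

```text
clock: 51.0
tcp_pos: [0.5666, -0.0703, 0.0497]
tool_rot: [0.277, 0.754, 0.559, 0.208]
force: [0.1, 0.8, -1.6]
grip_width: 0.0496
clock: 51.2
tcp_pos: [0.5672, -0.0704, 0.0478]
tool_rot: [0.277, 0.754, 0.558, 0.208]
force: [0.2, -0.2, -1.8]
grip_width: 0.0497
t 51.2 tip [ 21.1 -49.3  72.8] grip [  9.2 -46.3  87.1] w 49.7 F [ 0.2 -0.2 -1.8] q [-0.15 -0.51  2.49 -0.21  0.47 -1.27]
```

```bash
python3 -m creep '[[0,-0.05,0.05,0,0,0,1],[0,0,0,0,0,0,1]]'; python3 -m creep '[[0,-0.05,0.05,0,0,0,1],[0,0,0,0,0,0,1]]';python3 -c "
from go import *
tip()"
```

```text
clock: 51.4
tcp_pos: [0.5674, -0.0704, 0.0463]
tool_rot: [0.278, 0.753, 0.558, 0.209]
force: [-0.4, 0.8, -1.0]
grip_width: 0.0496
clock: 51.6
tcp_pos: [0.5686, -0.0707, 0.0464]
tool_rot: [0.279, 0.753, 0.558, 0.209]
force: [-1.6, 0.2, 5.6]
grip_width: 0.0497
t 51.6 tip [ 22.4 -49.5  71.4] grip [ 10.5 -46.5  85.6] w 49.7 F [-1.6  0.2  5.6] q [-0.15 -0.5   2.49 -0.21  0.46 -1.26]
```

Contact. Releasing and rising.

```bash
python3 -m creep '[[0,0,0,0,0,0,0.75],[0,0,0,0,0,0,0.5],[0,0,0,0,0,0,0.2],[0,0,0,0,0,0,0.05],[0,0,0,0,0,0,0.05],[0,0.4,-0.48,0,0,0,0.05],[0,0.5,-0.6,0,0,0,0.05],[0,0.5,-0.6,0,0,0,0.05],[0,0.5,-0.6,0,0,0,0.05],[0,0,0,0,0,0,0.05]]'; python3 -c "
from go import *
tip()"; python3 -m creep '[[0,0,-0.4,1,0,-0.1,0],[0,0,-0.4,1,0,-0.1,0],[0,0,-0.4,1,0,-0.1,0],[0,0,0,1,0,-0.1,0],[0,0,0,1,0,-0.1,0],[0,0,0,1,0,-0.1,0],[0,0,0,0.8,0,0,0],[0,0,-0.8,0,0,0,0],[0,0,-0.8,0,0,0,0],[0,0,0,0,0,0,0]]'; python3 - <<'E'
from go import *
tip()
for n in ["scene","side","wrist"]:
    c=cams.capture(n);cv2.imwrite(f"pics/f_{n}.png",c["frame"])
cv2.imwrite("pics/f_sz.png",cv2.resize(cv2.imread("pics/f_side.png")[150:380,200:480],None,fx=2.8,fy=2.6,interpolation=cv2.INTER_CUBIC))
cv2.imwrite("pics/f_cz.png",cv2.resize(cv2.imread("pics/f_scene.png")[190:340,165:495],None,fx=2.4,fy=2.4,interpolation=cv2.INTER_CUBIC))
E
```

```text
clock: 52.6
tcp_pos: [0.5678, -0.0706, 0.1223]
tool_rot: [0.279, 0.753, 0.558, 0.21]
force: [0.9, -0.2, 0.5]
grip_width: 0.088
t 52.6 tip [ 21.5 -49.5 147.2] grip [  9.6 -46.5 161.4] w 88.0 F [ 0.9 -0.2  0.5] q [-0.15 -0.66  2.44 -0.15  0.66 -1.34]
clock: 53.6
tcp_pos: [0.55, -0.0649, 0.1836]
tool_rot: [0.018, 0.787, 0.617, 0.002]
force: [0.2, -0.2, -0.5]
grip_width: 0.093
t 53.6 tip [ 23.6 -49.  216.6] grip [ 23.1 -48.5 235.4] w 93.0 F [ 0.2 -0.2 -0.5] q [-0.19 -0.03  1.64 -0.02  1.49 -1.52]
```

View pics/f_sz.png

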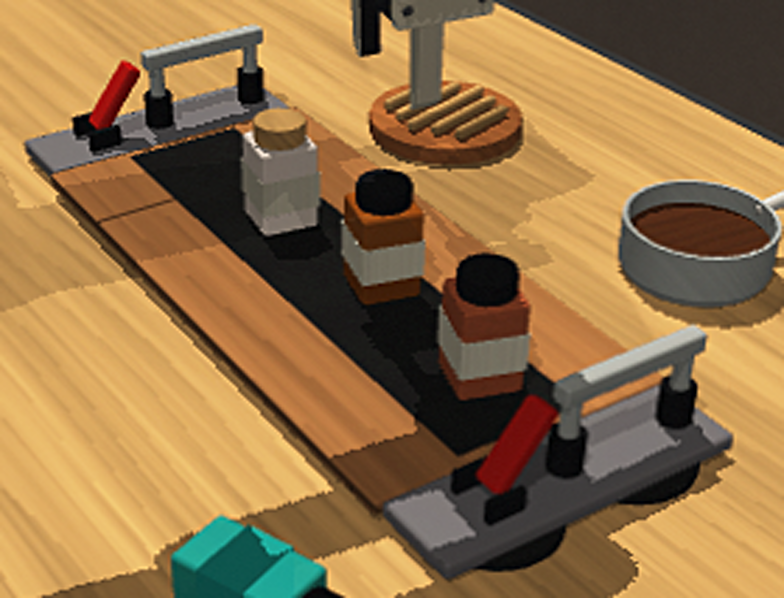

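View pics/f_cz.png

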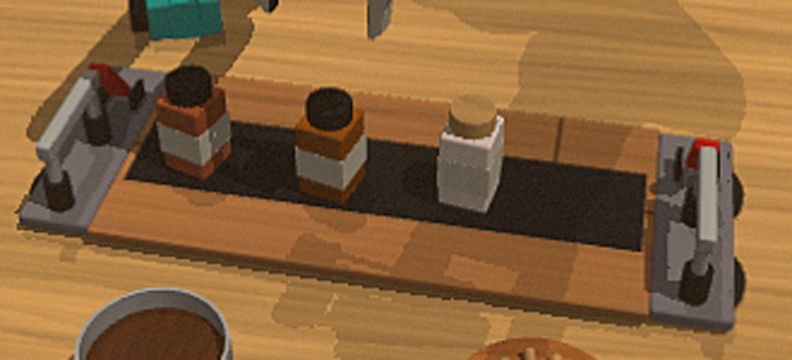

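View pics/f_wrist.png

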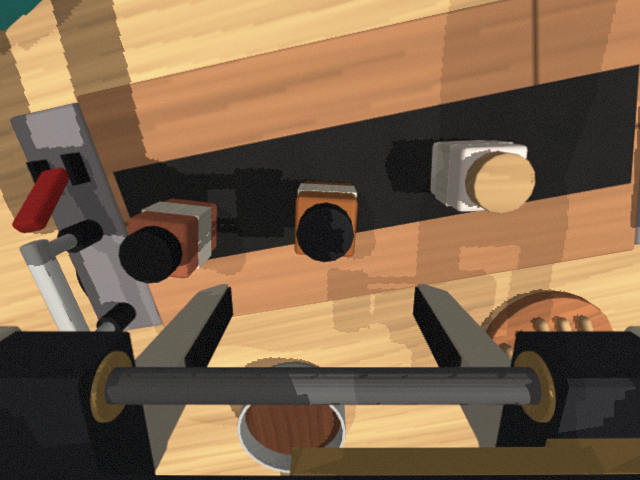

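```bash
python3 - <<'E'
from go import *
cs=cams.capture("scene");cd=cams.capture("side");cw=cams.capture("wrist"); p=np.load("tray.npy")
f=lambda v:((R.from_euler("z",-p[2]).apply(v-[p[0],p[1],0]))*1e3).round(1)
for n,a,b,w in (("jar2",(243.3,219.6),(374.3,252.5),(149,254)),("jar1",(302.1,229),(337,220),(326,231)),("white",(362,232.5),(300,196.5),(502,182))):
    x,r=tri([(cs,a),(cd,b),(cw,w)]); print(n,f(x),[q.tolist() for q in r])
    for c in (cs,cd,cw):
        for m in cams.spot_in(c,{"jar2":"jar2_mid","jar1":"jar1_mid","white":"upright1_mid"}[n])[:2]: print("   ",m["confidence"].__round__(2),np.round(m["box"]))
# project expected lane-upright jar base corners for overlay check
im=cw["frame"].copy()
for X in (-.055,.055):
    L=proj(cw,T2W(*p,[[X,y,.022] for y in np.linspace(-.255,.2,20)])).astype(int); cv2.polylines(im,[L.reshape(-1,1,2)],False,(0,255,0),1)
cv2.imwrite("pics/f_ov.png",im)
E
```

```text
jar2 [   6.1 -187.4  128.7] [[0.2, 1.5], [-2.2, -0.3], [-5.7, 3.5]]
    0.84 [232. 217.  33.  47.]
    0.57 [110. 267.  28.  51.]
    0.75 [356. 247.  36.  57.]
    0.64 [251. 159.  45.  25.]
    0.57 [118. 201.  97.  83.]
    0.23 [ 19. 234.  94. 100.]
jar1 [ 13.4 -47.7 129.1] [[-0.2, 1.2], [-1.9, -0.9], [-3.7, 2.5]]
    0.84 [216. 180.  40.  25.]
    0.69 [290. 228.  27.  45.]
    0.98 [318. 215.  38.  53.]
    0.7 [259. 345.  65.  59.]
    0.8 [294. 182.  64.  78.]
    0.69 [ 0.  0. 41. 33.]
white [  0.6  83.4 129. ] [[-1.2, 1.2], [-1.6, -1.3], [-1.4, 0.6]]
    0.9 [346. 229.  27.  50.]
    0.91 [286. 195.  32.  43.]
    0.58 [431. 141. 102.  73.]
```

View pics/f_ov.png

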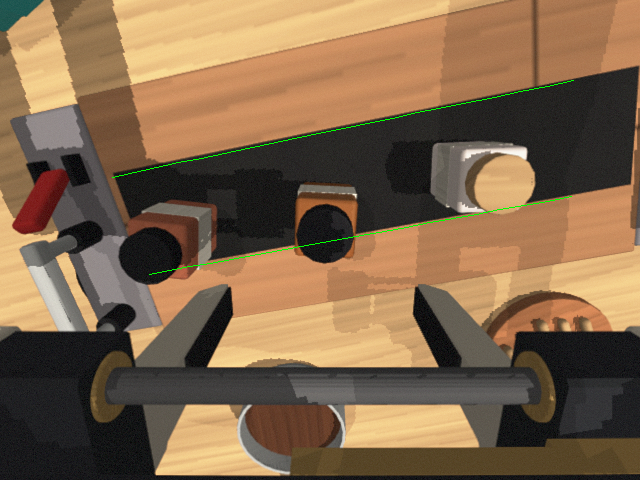

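All jars stand in the lane at x = 6, 13 and 1 mm. Both levers lean away and no bands show on the handles. Handing in.

```bash
python3 -c "
from workcell import bot
print(bot.hand_in())"
```

```text
the job is handed in; nothing more can be done
None
```

I handed the job in at about 54 s. Both feet are locked and pull-tested, and every jar is standing in the lane; `hand_in` gave no verdict.

**What I did**
- **Left foot:** I pushed the lever to its stop, then pulled the handle to about 16 N with green showing. The grip slackened late in that pull (green seen at 11.4 s, full force still there at 13.0 s). I repeated it at about 14.5 N for two seconds, checked by force only, then settled and released the handle.
- **Right foot:** I locked the lever, then held the handle at about 17 N with green showing for two seconds, settled it and released it.
- **Jars:** I stood up the terracotta jar (jar2) and the amber jar (jar1). Amber had shifted about 2 cm between looks, so I measured it again before gripping it. No green jar (jar3) was present.

**Last checks**
- **Jar positions:** The lid centres of terracotta, amber and white sit at tray x of about 6, 13 and 1 mm, and y of about −187, −48 and +83 mm. All stand upright with their bases inside the dark strip.
- **Feet and robot:** Both levers lean away from the robot, no band shows on either handle, and the gripper is clear above the tray.
- **Saucepan, trivet and decoys:** They were not touched.

**What disagreed**
- **Fingertip offset:** The fingertips turned out to be about 33 mm short of the reported TCP along the tool axis. My first push on the left lever passed over it without touching, and I corrected for this from then on.
- **Final lid fits:** The jar positions from the three cameras differed by up to about 6 pixels, which is a few mm.

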